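# Eject the turned plugs from the dust-sealed jig

### The job

Take the drift pin from its block and, at every station whose ring holds a wooden plug, slide the pin's tip along the plate under the bristles until it drops into the hidden socket, then press it fully down so that the plug rises out of its ring. When all the plugs stand raised in their rings, put the drift back in its block, fully home; then lift the plugs out and lay them flat, the same way up, side by side on the floor of the plywood tray. Leave the other things on the bench where they are.

Things in the scene. Friction and masses are not known exactly. Their poses are not given: they have to be found in the camera images.
- jig: Grey steel ejector jig, deck 63 mm high, fixed; place and yaw vary. Origin on the bench; it spans local x -150 to +110 mm, y -150 to +150 mm; z up. Four like stations 78 mm apart along y, each with a brush slot on the near side (local x -55 mm) and a steel ring on the far side (local x +70 mm). Pressing the plunger hidden under a slot raises the ejector of that station's ring one to one.
- slot0 (a point): Middle of the first (right-hand end, local -y) brush slot, on the steel cover plate under the bristles, 60 mm above the bench; axes as the jig's. Slot 80 mm long (x), 44 mm wide (y), between aluminium rails whose tops are 73 mm above the bench. Bristles 7 mm high hide the plate; they do not resist. Like the others, the plate is flat but for one round socket, 16 mm wide, 1 mm chamfer.
- ejector0 (a joint): Height of the first (right-hand end, local -y) station's ejector, in m: 0 down (as at the start), 0.024 fully up. It pushes the plug up from below through its steel ring (outer diameter 64, bore 48 mm, 30 mm high on the deck, rim 93 mm above the bench) and stays up by friction.
- slot1 (a point): Middle of the second brush slot from the right, on its cover plate; same as slot0. In each slot the socket lies on the long centre line (local x), at an unknown place up to 25 mm nearer or farther than this point, different in each.
- ejector1 (a joint): Height of the second from the right station's ejector, in m: 0 down (as at the start), 0.024 fully up. It pushes the plug up from below through its steel ring (outer diameter 64, bore 48 mm, 30 mm high on the deck, rim 93 mm above the bench) and stays up by friction.
- slot2 (a point): Middle of the third brush slot from the right, on its cover plate; same as slot0. In each socket the top of a plunger lies 11 mm below the plate's surface; it goes down another 24 mm when pressed (5 to 8 N, more if fast), then stops hard, and stays where it is left.
- ejector2 (a joint): Height of the third from the right station's ejector, in m: 0 down (as at the start), 0.024 fully up. It pushes the plug up from below through its steel ring (outer diameter 64, bore 48 mm, 30 mm high on the deck, rim 93 mm above the bench) and stays up by friction.
- slot3 (a point): Middle of the fourth (left-hand end, local +y) brush slot, on its cover plate; same as slot0.
- ejector3 (a joint): Height of the fourth (left-hand end, local +y) station's ejector, in m: 0 down (as at the start), 0.024 fully up. It pushes the plug up from below through its steel ring (outer diameter 64, bore 48 mm, 30 mm high on the deck, rim 93 mm above the bench) and stays up by friction.
- plug0: Turned wooden plug, a plain disc of 44 mm diameter, 26 mm thick, about 45 g, at the start sunk in the first (right-hand end, local -y) ring with its top 4 mm below the ring's rim (None if this ring is empty). Origin: centre of its underside, z up its axis. With the ejector fully up its underside is still 6 mm inside the ring and it stands 20 mm proud.
- plug1: Turned wooden plug, a plain disc of 44 mm diameter, 26 mm thick, about 45 g, at the start sunk in the second from the right ring with its top 4 mm below the ring's rim (None if this ring is empty). Origin: centre of its underside, z up its axis. With the ejector fully up its underside is still 6 mm inside the ring and it stands 20 mm proud.
- plug2: Turned wooden plug, a plain disc of 44 mm diameter, 26 mm thick, about 45 g, at the start sunk in the third from the right ring with its top 4 mm below the ring's rim (None if this ring is empty). Origin: centre of its underside, z up its axis. With the ejector fully up its underside is still 6 mm inside the ring and it stands 20 mm proud.
- plug3: Turned wooden plug, a plain disc of 44 mm diameter, 26 mm thick, about 45 g, at the start sunk in the fourth (left-hand end, local +y) ring with its top 4 mm below the ring's rim (None if this ring is empty). Origin: centre of its underside, z up its axis. With the ejector fully up its underside is still 6 mm inside the ring and it stands 20 mm proud.
- drift: Drift pin standing in its wooden block: a steel pin of 10 mm diameter and 60 mm length below a square wooden handle, 24 x 24 mm and 75 mm long. 140 g. Origin: centre of the tip's end face; z up along the pin towards the handle, which spans z 60 to 135 mm; x and y are square to the handle's faces.
- block_mouth (a point): Centre of the mouth of the hole in the drift's wooden block (fixed, 85 x 85 x 75 mm high; the mouth is in its top face, 75 mm above the bench). Hole: 18 mm diameter, 66 mm deep, so that the drift's handle rests on the block's top with its tip 60 mm below the mouth. The block may be on either side of the jig.
- tray: Loose open plywood tray, 220 (x) x 130 (y) x 35 mm high, walls and floor 7 mm, 0.7 kg, on the other side of the jig. Origin: centre of its underside, z up.
- scrub_brush: Wooden scrubbing brush, 50 x 170 x 43 mm; a bystander, to be left alone. Origin: under its middle.
- wrench: Steel wrench 160 mm long, lying; a bystander, to be left alone. Origin: under its middle.
- oil_bottle: Black bottle, red cap, 60 mm diameter, 170 mm high; a bystander, to be left alone. Origin: under its middle.
- red_tin: Red tin, 80 mm diameter, 90 mm high; a bystander, to be left alone. Origin: under its middle.
- wood_plane: Wooden hand plane, 50 x 200 mm, 130 mm high; a bystander, to be left alone. Origin: under its middle.
- screwdriver: Screwdriver 170 mm long, lying; a bystander, to be left alone. Origin: under its middle.

How it is judged:
By the outcome, as a careful person would: the job done as asked, in the order asked, and still so for the second after the job is handed in, with the robot touching nothing.
Of plug0, plug1, plug2, plug3 only 3 to 4 are there at a start; the rules pass over those that are not, and their reading is None.
At some moment in a run one of tray may be knocked a few centimetres aside while the robot is not near it.
It also fails if it takes over 210 s, if anything falls off the work surface, if the arm or the gripper's body presses on something with over 40 N, if the wrist force passes 120 N, or if a joint passes its speed limit or range.

### The arm

A 6-joint arm with a two-finger parallel gripper is mounted at the origin on the work surface. World frame = base frame: x ahead of the robot, y to its left, z up, the work surface at z = 0. Lengths are in m, angles in rad, forces in N, time in s.
With the tool pointing down it reaches from about 0.25 to 0.775 m from the base axis. Payload 4 kg.
Tool frame: the origin (TCP) lies between the finger pads; the fingertips stand 14 mm ahead of it and the grasp point (between the pads) lies 5 mm behind it; z points along the fingers, y is the direction in which the jaws open and shut (so a half turn about z gives the same grasp; the last joint's range is limited). The gripper opens to 94 mm and grips with 3 to 60 N. Pads are 16 mm wide; open, the fingers measure 119 mm over their backs; the gripper's body (75 mm by 177 mm) begins 78 mm behind the grasp point.
Start: joints at [-1.424, 0.087, 1.371, -0, 1.684, -0.103], TCP at [0.136, -0.533, 0.22] pointing down, gripper open.
Joint ranges: [-3.1, 3.1], [-0.76, 2.03], [0.27, 2.55], [-1.08, 4.22], [0.17, 2.65], [-2.57, 2.57]. Speed limits (rad/s): [2.79, 2.79, 3.14, 3.14, 3.14, 3.14].

### API

Orientations are given as [roll, pitch, yaw] about the fixed x, y, z axes, in that order (R = Rz(yaw) Ry(pitch) Rx(roll)).
In Python, from bench import robot, cams, spotter gives the robot as it stands.
- The arm moves only by the shell command python3 -m inch 'ROWS'. ROWS is JSON, a list of rows, each an object of numbers: "grip": the opening, from 0 (shut) to 1 (fully open); "dx", "dy", "dz": the shift along the tool's x, y, z in units of 25 mm (1.0 is 25 mm); "rx", "ry", "rz": the turn, a rotation vector about the tool's x, y, z in units of 5 degrees (1.0 is 5 degrees). A call has 1 to 12 rows; each row shifts and turns the pose as measured when the row begins, along the tool's axes as they then stand; what a row does not reach is not made up. A row lasts 1/8 s, in which the tool goes at most 62.5 mm and 10.7 degrees, less where a joint would pass 70% of its speed; a pose out of reach is approached as far as the arm can. A call is refused whole if a number of a shift passes 1 or a number of a turn 1, either way. A call with a gripper value outside its range is refused whole. The fingers move at their own pace and stop on an object; the grip force is fixed at half the most. Time passes only in rows, so rows that do not move let the fingers close. It gives the time, the measured TCP pose, the force and the opening at its end, in the units of the state.
- robot.get_obs(): the state, without advancing time (a new reading comes with each control period).
- cams.snapshot(name): name is "side" or "top" or "wrist"; returns a dict with "frame" (420x560x3 uint8, red, green, blue), "intrinsics" (3x3 intrinsics, pixels), "eye" and "orientation" of the camera in the world. Camera axes: x right, y up, looking along -z (the intrinsics and any distortion apply to the point x, -y, -z); pixel columns grow to the right and rows downward; lengths in m; the calibration is good to about 2 mm. A picture is of the moment at which its call begins. There is no depth.
- robot.close_job(): hands the job in, once; it reports no verdict.
Trained networks look in a picture, given as the dict that the camera call returned (one of the last four; its "shot" number tells which), for a name from the list of things; names that differ only in an ending like _2 or _b are one class to them, and where a whole thing is asked for, a point or a joint stands for the part that bears it (a point fixed in the world has none). Each returns a list of dicts, best first, with "score" (0 to 1); they miss things now and then, are a little off and sometimes report something else, mostly with a low value. They report only what shows in the picture. A call takes as long as a camera call.
- spotter.regions_of(picture, query): "pixels" (420x560 bool, what is visible of it) and "extent" ([left, top, right, bottom] in pixels, round what is visible of it).
- spotter.place_of(picture, query): "pixel" ([column, row] in pixels: a listed point, or the origin of a listed thing).
The state is a dict: "time": time; "joint_positions": joint angles; "qvel": joint speeds; "joint_torque": joint torques, N m; "tool_pos": TCP position; "ee_rot": TCP orientation; "wrist_force": force on the tool from outside, world axes, zero at the start; "wrist_torque": the same for the moment, N m; "width": finger opening in m.
Only numpy, scipy, OpenCV 4.12 (cv2) and the standard library are available. Lean on these libraries where they do the work, as an engineer would, in place of code of your own. Each camera call takes 0.05 s, during which the arm holds its last target.

## Working session

There is one attempt and no reset: what is moved stays moved. The work goes in short steps, Python scripts to look and compute and a shell command to move; the robot and the scene stay as the last step left them, time stands still between calls to the robot, and variables do not carry over. Pictures are saved under pics/ and viewed, and the job is handed in when it is done.

```bash
ls; mkdir -p pics
cat > h.py <<'E'
import numpy as np, cv2
from bench import robot, cams, spotter
def snap(n,save=None):
    p=cams.snapshot(n)
    if save: cv2.imwrite(f'pics/{save}.png',p['frame'][:,:,::-1])
    return p
def Rm(o):
    o=np.array(o,float)
    if o.shape==(3,3): return o
    from scipy.spatial.transform import Rotation as R
    if o.shape==(3,): return R.from_euler('xyz',o).as_matrix()
    return R.from_quat(o).as_matrix()
def proj(p,X):
    R=Rm(p['orientation']); c=R.T@(np.array(X,float)-np.array(p['eye'])); c=np.array([c[0],-c[1],-c[2]])
    u=np.array(p['intrinsics'])@c; return u[:2]/u[2]
def ray(p,px):
    R=Rm(p['orientation']); d=np.linalg.inv(np.array(p['intrinsics']))@np.array([px[0],px[1],1.]); return R@np.array([d[0],-d[1],-d[2]])
def atz(p,px,z):
    d=ray(p,px); e=np.array(p['eye']); return e+d*(z-e[2])/d[2]
E
python3 - <<'E'
from h import *
print(robot.get_obs())
for n in ['side','top','wrist']:
    p=snap(n,n+'0'); print(n,{k:np.round(v,3).tolist() if k!='shot' else v for k,v in p.items() if k!='frame'})
E
```

```text
pics
{'time': 0.0, 'joint_positions': array([-1.42409563e+00,  8.79387416e-02,  1.37223536e+00, -1.09334238e-05,
        1.68359916e+00, -1.03113087e-01]), 'qvel': array([-8.44377878e-04, -4.06237421e-04, -6.81575203e-05, -3.47897106e-04,
       -9.36401828e-05,  1.60712166e-03]), 'joint_torque': array([-1.68156203e-03, -3.40180600e+01, -3.02431583e+01,  7.16544525e-02,
        3.28214758e-02, -1.52534062e-04]), 'tool_pos': array([ 0.13588209, -0.5324178 ,  0.21832262]), 'ee_rot': array([-3.13942251e+00, -2.13641382e-04,  2.49812329e-01]), 'wrist_force': array([-1.18623342,  0.60772895, -0.19942667]), 'wrist_torque': array([-0.01858679,  0.02936498,  0.0161264 ]), 'width': 0.09386365930038927}
side {'intrinsics': [[458.325, 0.0, 280.081], [0.0, 458.325, 208.696], [0.0, 0.0, 1.0]], 'eye': [0.398, -0.828, 0.708], 'orientation': [0.92, 0.019, -0.177], 'shot': 1}
top {'intrinsics': [[535.748, 0.0, 281.788], [0.0, 535.748, 199.833], [0.0, 0.0, 1.0]], 'eye': [0.293, 0.002, 1.209], 'orientation': [0.224, 0.004, -1.631], 'shot': 2}
wrist {'intrinsics': [[332.617, 0.0, 274.991], [0.0, 332.617, 209.826], [0.0, 0.0, 1.0]], 'eye': [0.218, -0.511, 0.384], 'orientation': [-0.291, 0.002, -1.321], 'shot': 3}
```

View pics/top0.png

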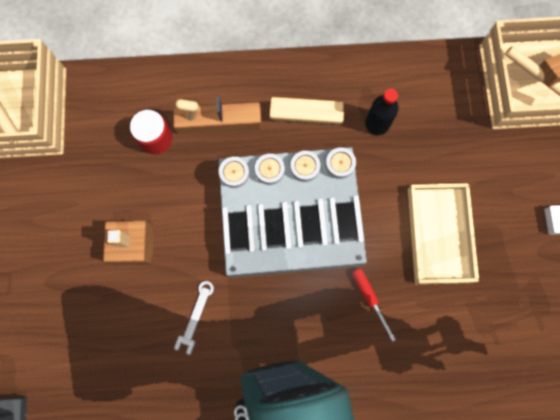

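View pics/side0.png

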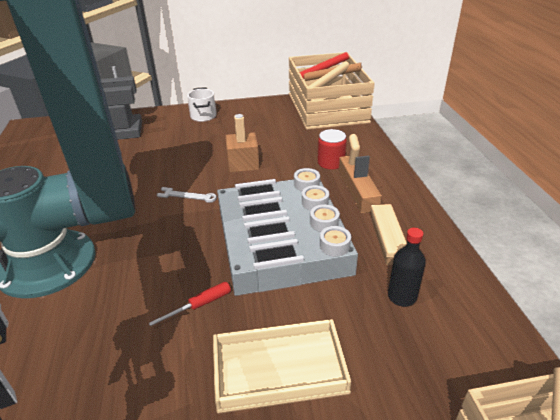

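View pics/wrist0.png

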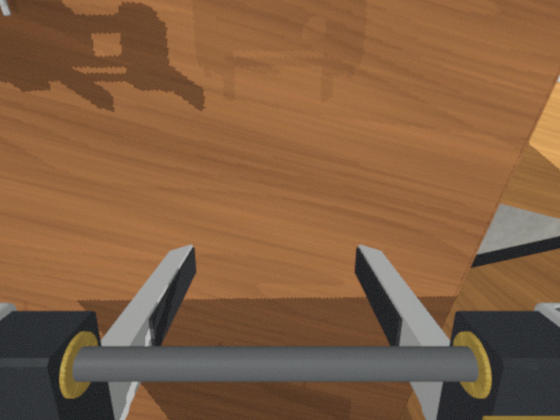

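All four rings look filled in the top view: they sit at about (234,171), (269,168), (305,165) and (341,161). The block is on the left at (125,240), and the tray is on the right at (443,233). Next I'll measure positions.

Run:
```python
from h import *
from scipy.optimize import least_squares
from itertools import product
P={n:snap(n) for n in ['top','side']}
obs={}
for q in ['jig','slot0','slot1','slot2','slot3','plug0','plug1','plug2','plug3','ejector0','drift','block_mouth','tray','scrub_brush','wrench','oil_bottle','red_tin','wood_plane','screwdriver']:
    o=[]
    for n in P:
        r=spotter.place_of(P[n],q)
        print(q,n,[(np.round(x['pixel'],1).tolist(),round(x['score'],2)) for x in r[:5]])
        if r: o.append((n,r[0]['pixel']))
    if len(o)==2:
        A=[];b=[]
        for n,px in o:
            d=ray(P[n],px); d/=np.linalg.norm(d); M=np.eye(3)-np.outer(d,d); A.append(M); b.append(M@P[n]['eye'])
        X=np.linalg.lstsq(np.vstack(A),np.hstack(b),rcond=None)[0]; print('   tri',np.round(X,4))
f=P['top']['frame']
cv2.imwrite('pics/topz.png',cv2.resize(f[130:290,90:490],None,fx=2,fy=2,interpolation=cv2.INTER_CUBIC)[:,:,::-1])
f=P['side']['frame']
cv2.imwrite('pics/sidez.png',cv2.resize(f[100:300,200:400],None,fx=3,fy=3,interpolation=cv2.INTER_CUBIC)[:,:,::-1])
```

```text
jig top [([288.5, 205.1], 0.68)]
jig side [([288.6, 239.5], 0.98)]
   tri [ 0.5517 -0.0254 -0.0035]
slot0 top [([275.2, 230.2], 0.95), ([345.8, 219.0], 0.94), ([236.9, 231.0], 0.77), ([310.4, 224.2], 0.73), ([371.7, 304.3], 0.52)]
slot0 side [([275.4, 258.1], 0.77), ([256.3, 193.2], 0.67), ([270.2, 232.1], 0.62), ([259.7, 207.8], 0.58)]
   tri [ 0.5169  0.0093 -0.0921]
slot1 top [([275.2, 230.2], 0.95), ([345.8, 219.0], 0.94), ([236.9, 231.0], 0.77), ([310.4, 224.2], 0.73), ([371.7, 304.3], 0.52)]
slot1 side [([275.4, 258.1], 0.77), ([256.3, 193.2], 0.67), ([270.2, 232.1], 0.62), ([259.7, 207.8], 0.58)]
   tri [ 0.5169  0.0093 -0.0921]
slot2 top [([275.2, 230.2], 0.95), ([345.8, 219.0], 0.94), ([236.9, 231.0], 0.77), ([310.4, 224.2], 0.73), ([371.7, 304.3], 0.52)]
slot2 side [([275.4, 258.1], 0.77), ([256.3, 193.2], 0.67), ([270.2, 232.1], 0.62), ([259.7, 207.8], 0.58)]
   tri [ 0.5169  0.0093 -0.0921]
slot3 top [([275.2, 230.2], 0.95), ([345.8, 219.0], 0.94), ([236.9, 231.0], 0.77), ([310.4, 224.2], 0.73), ([371.7, 304.3], 0.52)]
slot3 side [([275.4, 258.1], 0.77), ([256.3, 193.2], 
[... 674 characters left out ...]
169.2], 0.74), ([235.7, 174.9], 0.65), ([305.2, 169.2], 0.57)]
plug2 side [([311.4, 186.2], 0.62), ([314.2, 200.9], 0.61), ([334.1, 248.7], 0.59), ([321.7, 222.6], 0.5), ([388.9, 240.7], 0.27)]
   tri [ 0.578  -0.1239  0.2111]
plug3 top [([339.4, 165.7], 0.74), ([268.1, 169.2], 0.74), ([235.7, 174.9], 0.65), ([305.2, 169.2], 0.57)]
plug3 side [([311.4, 186.2], 0.62), ([314.2, 200.9], 0.61), ([334.1, 248.7], 0.59), ([321.7, 222.6], 0.5), ([388.9, 240.7], 0.27)]
   tri [ 0.578  -0.1239  0.2111]Traceback (most recent call last):
  File "<stdin>", line 9, in <module>
ValueError: it knows: block_mouth, drift, jig, oil_bottle, plug, red_tin, screwdriver, scrub_brush, slot, tray, wood_plane, wrench
```

Run:
```python
from h import *
P={n:snap(n) for n in ['top','side']}
for q in ['drift','block_mouth','tray']:
    o=[]
    for n in P:
        r=spotter.place_of(P[n],q)
        print(q,n,[(np.round(x['pixel'],1).tolist(),round(x['score'],2)) for x in r[:3]])
        if r: o.append((n,r[0]['pixel']))
    if len(o)==2:
        A=[];b=[]
        for n,px in o:
            d=ray(P[n],px); d/=np.linalg.norm(d); M=np.eye(3)-np.outer(d,d); A.append(M); b.append(M@P[n]['eye'])
        X=np.linalg.lstsq(np.vstack(A),np.hstack(b),rcond=None)[0]; print('   tri',np.round(X,4))
f=P['top']['frame']
cv2.imwrite('pics/topz.png',cv2.resize(f[140:290,210:390],None,fx=4,fy=4,interpolation=cv2.INTER_CUBIC)[:,:,::-1])
cv2.imwrite('pics/topz2.png',cv2.resize(f[190:290,80:180],None,fx=6,fy=6,interpolation=cv2.INTER_CUBIC)[:,:,::-1])
f=P['side']['frame']
cv2.imwrite('pics/sidez.png',cv2.resize(f[100:300,200:400],None,fx=3,fy=3,interpolation=cv2.INTER_CUBIC)[:,:,::-1])
```

```text
drift top [([132.1, 246.0], 0.71)]
drift side []
block_mouth top [([123.2, 242.9], 0.92)]
block_mouth side [([240.4, 145.6], 0.96), ([289.9, 239.3], 0.74)]
   tri [0.4794 0.3396 0.0547]
tray top [([441.1, 234.1], 0.67), ([194.0, 319.7], 0.53)]
tray side [([275.6, 367.3], 0.86)]
   tri [ 0.4618 -0.3655  0.0092]
```

View pics/topz.png

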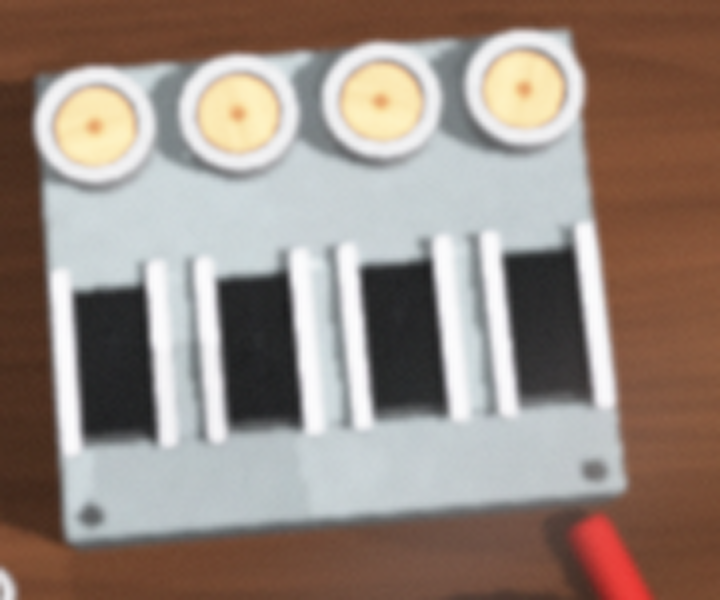

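View pics/topz2.png

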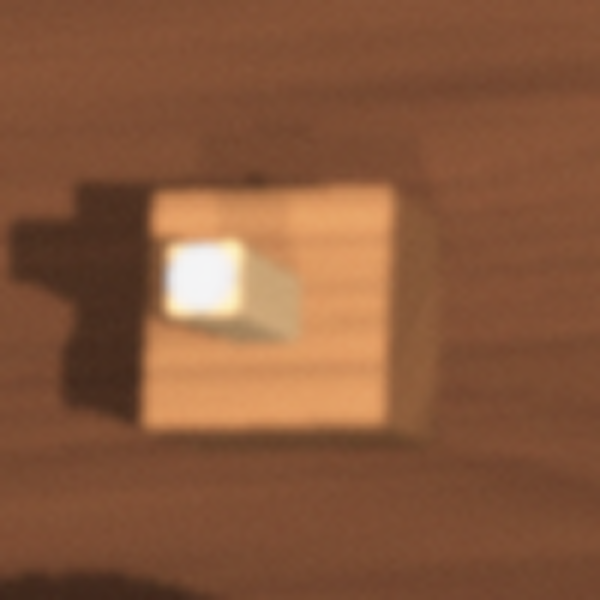

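View pics/sidez.png

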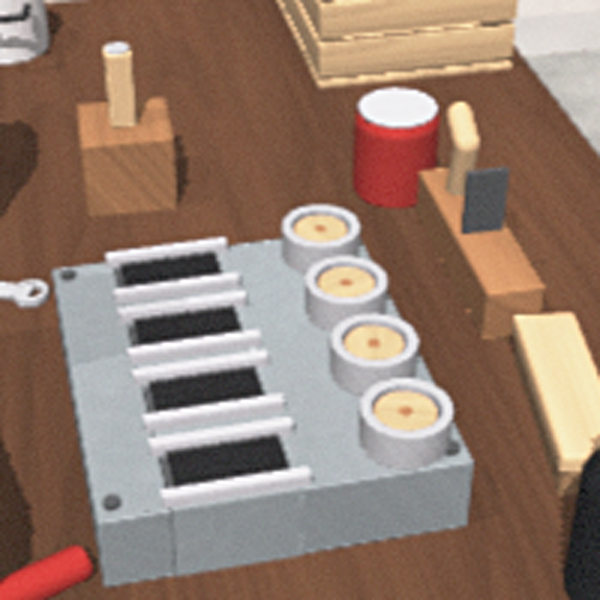

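```bash
cat > fit.py <<'E'
from h import *
from scipy.optimize import least_squares
P={n:snap(n) for n in ['top','side']}
def T(u,v,z=4,o=(210,140)): return ((u+.5)/z-.5+o[0],(v+.5)/z-.5+o[1])
def S(u,v): return T(u,v,3,(200,100))
obs=[]
ys=[.117,.039,-.039,-.117]
for (a,b,c,d),y in zip([(95,126,320,232),(239,113,346,287),(381,100,374,347),(525,88,406,413)],ys):
    obs+=[('top',T(a,b),(.07,y,.093)),('side',S(c,d),(.07,y,.093))]
for (a,b,c,d),y in zip([(95,127,320,229),(238,113,346,282),(381,101,374,343),(524,89,405,410)],ys):
    obs+=[('top',T(a,b),(.07,y,.089)),('side',S(c,d),(.07,y,.089))]
for p,q in [((38,75),(.11,.15)),((570,32),(.11,-.15)),((625,490),(-.15,-.15)),((70,543),(-.15,.15))]: obs.append(('top',T(*p),(*q,.063)))
for p,q in [((55,272),(-.15,.15)),((470,462),(.11,-.15)),((100,520),(-.15,-.15))]: obs.append(('side',S(*p),(*q,.063)))
def w(x,l): c,s=np.cos(x[2]),np.sin(x[2]); return (x[0]+c*l[0]-s*l[1],x[1]+s*l[0]+c*l[1],l[2])
f=lambda x:np.hstack([proj(P[n],w(x,l))-p for n,p,l in obs])
r=least_squares(f,[.55,-.02,0],loss='soft_l1'); print('jig',np.round(r.x,4)); print(np.round(r.fun.reshape(-1,2) if len(r.fun)==2*len(obs) else f(r.x).reshape(-1,2),1).tolist())
for k,y in enumerate(ys[::-1]): print(k,'slot',np.round(w(r.x,(-.055,y,.06)),4),'ring',np.round(w(r.x,(.07,y,.093)),4))
tt=lambda u,v:T(u,v,6,(80,190))
b=np.array([atz(P['top'],tt(*p),.075) for p in [(152,185),(393,185),(388,430),(143,430)]]); print('block',np.round(b,4),b.mean(0))
b=np.array([atz(P['top'],tt(*p),.150) for p in [(170,240),(243,240),(238,318),(165,318)]]); print('handle',np.round(b,4),b.mean(0))
print('handle side top',atz(P['side'],S(118,47),.15),'bottom',atz(P['side'],S(124,124),.075))
E
python3 fit.py
```

```text
jig [ 0.5504 -0.0278  0.0286]
[[-0.1, -0.2], [0.4, -1.9], [-0.2, -0.1], [0.1, -2.3], [0.2, 0.1], [0.2, -2.2], [-0.1, -0.0], [0.2, -1.5], [0.1, 0.1], [0.4, 0.5], [0.1, 0.4], [0.1, 0.8], [0.1, 0.3], [0.2, 0.6], [-0.0, 0.2], [0.5, 1.0], [-0.6, 0.3], [-0.1, -0.4], [0.5, 0.6], [-0.9, -0.0], [-1.1, -0.8], [1.7, 0.7], [-1.3, 1.8]]
0 slot [ 0.4988 -0.1463  0.06  ] ring [ 0.6238 -0.1427  0.093 ]
1 slot [ 0.4966 -0.0683  0.06  ] ring [ 0.6215 -0.0648  0.093 ]
2 slot [0.4943 0.0096 0.06  ] ring [0.6193 0.0132 0.093 ]
3 slot [0.4921 0.0876 0.06  ] ring [0.6171 0.0912 0.093 ]
block [[0.5286 0.3734 0.075 ]
 [0.5233 0.2869 0.075 ]
 [0.4353 0.289  0.075 ]
 [0.4406 0.3754 0.075 ]] [0.48197475 0.33116283 0.075     ]
handle [[0.4939 0.3425 0.15  ]
 [0.4924 0.3182 0.15  ]
 [0.4662 0.3196 0.15  ]
 [0.4677 0.3439 0.15  ]] [0.48007344 0.33105888 0.15      ]
handle side top [0.48098545 0.33804279 0.15      ] bottom [0.48017754 0.32894704 0.075     ]
```

All four rings hold plugs. The jig is at about (0.550, -0.028) with yaw 0.029. The block and drift are at about (0.481, 0.331) with yaw -0.06. I'll write a planning helper and move to the drift.

```bash
cat > go.py <<'E'
# usage: go.py x y z yaw : prints totals needed in tool axes/units
import sys
from h import *
o=robot.get_obs(); R=Rm(o['ee_rot'])
t=[float(v) for v in sys.argv[1:]]
from scipy.spatial.transform import Rotation as Ro
Rt=Rm([np.pi,0,t[3]])
rv=Ro.from_matrix(R.T@Rt).as_rotvec(degrees=True)/5
d=np.array(t[:3])-o['tool_pos']
print('t',round(o['time'],2),'pos',np.round(o['tool_pos'],4),'rpy',np.round(o['ee_rot'],4),'F',np.round(o['wrist_force'],1),'w',round(o['width'],4))
print('shift (now axes)',np.round(R.T@d/.025,2),'(end axes)',np.round(Rt.T@d/.025,2),'turn',np.round(rv,2))
E
python3 go.py 0.480 0.331 0.22 -0.06
```

```text
t 1.65 pos [ 0.136  -0.533   0.2196] rpy [3.1414 0.     0.2498] F [-0.1 -0.3 -0. ] w 0.0938
shift (now axes) [ 2.188e+01 -3.008e+01 -2.000e-02] (end axes) [ 1.166e+01 -3.532e+01 -2.000e-02] turn [ 0.   -0.    3.55]
```

```bash
python3 -m inch '[{"dy":-0.9,"rz":0.9},{"dy":-0.9,"rz":0.9},{"dy":-0.9,"rz":0.9},{"dy":-0.9,"rz":0.85},{"dx":0.31,"dy":-0.95},{"dx":0.31,"dy":-0.95},{"dx":0.31,"dy":-0.95},{"dx":0.31,"dy":-0.95},{"dx":0.31,"dy":-0.95},{"dx":0.31,"dy":-0.95},{"dx":0.31,"dy":-0.95},{"dx":0.31,"dy":-0.95}]'; python3 go.py 0.480 0.331 0.22 -0.06
```

```text
t 1.65 pos [ 0.136  -0.533   0.2196] rpy [3.1414 0.     0.2498] F [-0.1 -0.3 -0. ] w 0.0938
shift (now axes) [ 2.188e+01 -3.008e+01 -2.000e-02] (end axes) [ 1.166e+01 -3.532e+01 -2.000e-02] turn [ 0.   -0.    3.55]invalid input at $[0]: expected keys grip, dx, dy, dz, rx, ry, rz
```

```bash
python3 -m inch '[{"grip":1,"dx":0,"dy":-0.9,"dz":0,"rx":0,"ry":0,"rz":0.9},{"grip":1,"dx":0,"dy":-0.9,"dz":0,"rx":0,"ry":0,"rz":0.9},{"grip":1,"dx":0,"dy":-0.9,"dz":0,"rx":0,"ry":0,"rz":0.9},{"grip":1,"dx":0,"dy":-0.9,"dz":0,"rx":0,"ry":0,"rz":0.85},{"grip":1,"dx":0.31,"dy":-0.95,"dz":0,"rx":0,"ry":0,"rz":0},{"grip":1,"dx":0.31,"dy":-0.95,"dz":0,"rx":0,"ry":0,"rz":0},{"grip":1,"dx":0.31,"dy":-0.95,"dz":0,"rx":0,"ry":0,"rz":0},{"grip":1,"dx":0.31,"dy":-0.95,"dz":0,"rx":0,"ry":0,"rz":0},{"grip":1,"dx":0.31,"dy":-0.95,"dz":0,"rx":0,"ry":0,"rz":0},{"grip":1,"dx":0.31,"dy":-0.95,"dz":0,"rx":0,"ry":0,"rz":0},{"grip":1,"dx":0.31,"dy":-0.95,"dz":0,"rx":0,"ry":0,"rz":0},{"grip":1,"dx":0.31,"dy":-0.95,"dz":0,"rx":0,"ry":0,"rz":0}]'; python3 go.py 0.480 0.331 0.22 -0.06
```

```text
time: 3.15
tool_pos: [0.2008, -0.2514, 0.2199]
ee_rot: [3.139, -0.002, -0.074]
wrist_force: [-0.1, 0.6, 1.3]
width: 0.0939
t 3.15 pos [ 0.2008 -0.2514  0.2199] rpy [ 3.139e+00 -1.900e-03 -7.430e-02] F [-0.1  0.6  1.3] w 0.0939
shift (now axes) [  9.41 -24.06  -0.05] (end axes) [  9.75 -23.92  -0.  ] turn [ 0.03 -0.02 -0.16]
```

```bash
python3 -m inch '[{"grip":1,"dx":0.4,"dy":-1,"dz":0,"rx":0,"ry":0,"rz":0},{"grip":1,"dx":0.4,"dy":-1,"dz":0,"rx":0,"ry":0,"rz":0},{"grip":1,"dx":0.4,"dy":-1,"dz":0,"rx":0,"ry":0,"rz":0},{"grip":1,"dx":0.4,"dy":-1,"dz":0,"rx":0,"ry":0,"rz":0},{"grip":1,"dx":0.4,"dy":-1,"dz":0,"rx":0,"ry":0,"rz":0},{"grip":1,"dx":0.4,"dy":-1,"dz":0,"rx":0,"ry":0,"rz":0},{"grip":1,"dx":0.4,"dy":-1,"dz":0,"rx":0,"ry":0,"rz":0},{"grip":1,"dx":0.4,"dy":-1,"dz":0,"rx":0,"ry":0,"rz":0},{"grip":1,"dx":0.4,"dy":-1,"dz":0,"rx":0,"ry":0,"rz":0},{"grip":1,"dx":0.4,"dy":-1,"dz":0,"rx":0,"ry":0,"rz":0},{"grip":1,"dx":0.4,"dy":-1,"dz":0,"rx":0,"ry":0,"rz":0},{"grip":1,"dx":0.4,"dy":-1,"dz":0,"rx":0,"ry":0,"rz":0}]'; python3 go.py 0.480 0.331 0.22 -0.06
```

```text
time: 4.65
tool_pos: [0.3464, 0.049, 0.2216]
ee_rot: [3.134, -0.012, -0.076]
wrist_force: [0.6, -0.1, -0.1]
width: 0.094
t 4.65 pos [0.3464 0.049  0.2216] rpy [ 3.1345 -0.0117 -0.0756] F [ 0.6 -0.1 -0.1] w 0.094
shift (now axes) [  4.48 -11.65   0.03] (end axes) [  4.66 -11.58   0.06] turn [ 0.08 -0.13 -0.18]
```

```bash
python3 -m inch '[{"grip":1,"dx":0.42,"dy":-1,"dz":0,"rx":0.05,"ry":-0.1,"rz":-0.1},{"grip":1,"dx":0.42,"dy":-1,"dz":0,"rx":0.05,"ry":-0.1,"rz":-0.1},{"grip":1,"dx":0.42,"dy":-1,"dz":0,"rx":0,"ry":0,"rz":0},{"grip":1,"dx":0.42,"dy":-1,"dz":0,"rx":0,"ry":0,"rz":0},{"grip":1,"dx":0.42,"dy":-1,"dz":0,"rx":0,"ry":0,"rz":0},{"grip":1,"dx":0.42,"dy":-1,"dz":0,"rx":0,"ry":0,"rz":0},{"grip":1,"dx":0.42,"dy":-1,"dz":0,"rx":0,"ry":0,"rz":0},{"grip":1,"dx":0.42,"dy":-1,"dz":0,"rx":0,"ry":0,"rz":0},{"grip":1,"dx":0.42,"dy":-0.8,"dz":0,"rx":0,"ry":0,"rz":0},{"grip":1,"dx":0.42,"dy":-0.8,"dz":0,"rx":0,"ry":0,"rz":0},{"grip":1,"dx":0.2,"dy":-0.5,"dz":0,"rx":0,"ry":0,"rz":0},{"grip":1,"dx":0,"dy":0,"dz":0,"rx":0,"ry":0,"rz":0}]'; python3 go.py 0.480 0.331 0.22 -0.06
python3 - <<'E'
from h import *
p=snap('wrist','w1')
for q in ['drift','block_mouth']: print(q,spotter.place_of(p,q)[:2])
E
```

```text
time: 6.15
tool_pos: [0.4747, 0.3048, 0.2219]
ee_rot: [-3.141, 0.004, -0.054]
wrist_force: [-0.1, -0.5, 0.6]
width: 0.0944
t 6.15 pos [0.4747 0.3048 0.2219] rpy [-3.1405  0.0039 -0.054 ] F [-0.1 -0.5  0.6] w 0.0944
shift (now axes) [ 0.16 -1.06  0.08] (end axes) [ 0.15 -1.06  0.08] turn [-0.01  0.04  0.07]
drift [{'pixel': [250.5, 179.7], 'score': 0.72}, {'pixel': [508.2, 24.3], 'score': 0.55}]
block_mouth [{'pixel': [243.5, 197.5], 'score': 0.78}]
```

View pics/w1.png

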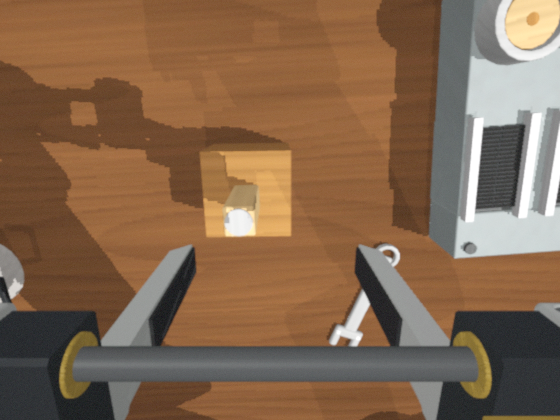

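The wrist view shows the block's top face with corners at (202,152) and (291,236), and the handle top at about (239,222). I'll check those against the earlier estimate.

Run:
```python
from h import *
p=snap('wrist')
c=np.array([atz(p,q,.075) for q in [(202,152),(291,151),(291,236),(204,236)]]); print(c.round(4),c.mean(0))
print('handle',atz(p,(239,222),.15), atz(p,(250,190),.075))
```

```text
[[0.5249 0.3701 0.075 ]
 [0.5212 0.2871 0.075 ]
 [0.4365 0.2906 0.075 ]
 [0.4413 0.378  0.075 ]] [0.48096685 0.33145992 0.075     ]
handle [0.47949352 0.33148581 0.15      ] [0.48612515 0.32814918 0.075     ]
```

```bash
python3 -m inch '[{"grip":1,"dx":0.1,"dy":-0.5,"dz":0,"rx":0,"ry":0,"rz":0},{"grip":1,"dx":0.07,"dy":-0.45,"dz":0,"rx":0,"ry":0,"rz":0.07},{"grip":1,"dx":0,"dy":-0.1,"dz":0,"rx":0,"ry":0,"rz":0},{"grip":1,"dx":0,"dy":0,"dz":0.4,"rx":0,"ry":0,"rz":0}]'; python3 go.py 0.480 0.331 0.10 -0.06
```

```text
time: 6.85
tool_pos: [0.4809, 0.3315, 0.2138]
ee_rot: [-3.138, 0.0, -0.062]
wrist_force: [0.2, 0.7, 1.1]
width: 0.0942
t 6.85 pos [0.4809 0.3315 0.2138] rpy [-3.1384e+00  5.0000e-04 -6.2500e-02] F [0.2 0.7 1.1] w 0.0942
shift (now axes) [-0.03  0.04  4.55] (end axes) [-0.03  0.02  4.55] turn [-0.04  0.01 -0.03]
```

```bash
python3 -m inch '[{"grip":1,"dx":0,"dy":0,"dz":0.9,"rx":0,"ry":0,"rz":0},{"grip":1,"dx":0,"dy":0,"dz":0.9,"rx":0,"ry":0,"rz":0},{"grip":1,"dx":0,"dy":0,"dz":0.9,"rx":0,"ry":0,"rz":0},{"grip":1,"dx":0,"dy":0,"dz":0.9,"rx":0,"ry":0,"rz":0},{"grip":1,"dx":0,"dy":0,"dz":0.5,"rx":0,"ry":0,"rz":0},{"grip":1,"dx":0,"dy":0,"dz":0.1,"rx":0,"ry":0,"rz":0}]'; python3 go.py 0.480 0.331 0.10 -0.06
```

```text
time: 7.6
tool_pos: [0.4789, 0.3302, 0.1011]
ee_rot: [3.141, 0.005, -0.063]
wrist_force: [0.2, -0.5, -0.5]
width: 0.0942
t 7.6 pos [0.4789 0.3302 0.1011] rpy [ 3.1411  0.0046 -0.0627] F [ 0.2 -0.5 -0.5] w 0.0942
shift (now axes) [ 0.04 -0.03  0.04] (end axes) [ 0.04 -0.03  0.04] turn [ 0.01  0.05 -0.03]
```

```bash
python3 -m inch '[{"grip":0.6,"dx":0.04,"dy":-0.03,"dz":0.03,"rx":0,"ry":0.05,"rz":0},{"grip":0.3,"dx":0,"dy":0,"dz":0,"rx":0,"ry":0,"rz":0},{"grip":0.1,"dx":0,"dy":0,"dz":0,"rx":0,"ry":0,"rz":0},{"grip":0,"dx":0,"dy":0,"dz":0,"rx":0,"ry":0,"rz":0},{"grip":0,"dx":0,"dy":0,"dz":0,"rx":0,"ry":0,"rz":0},{"grip":0,"dx":0,"dy":0,"dz":0,"rx":0,"ry":0,"rz":0}]'; python3 go.py 0.480 0.331 0.10 -0.06
```

```text
time: 8.35
tool_pos: [0.4818, 0.3319, 0.1038]
ee_rot: [-3.139, -0.005, -0.063]
wrist_force: [0.1, -0.2, 0.1]
width: 0.0376
t 8.35 pos [0.4818 0.3319 0.1038] rpy [-3.1388 -0.0053 -0.0627] F [ 0.1 -0.2  0.1] w 0.0376
shift (now axes) [-0.07  0.04  0.15] (end axes) [-0.07  0.04  0.15] turn [-0.03 -0.06 -0.03]
```

```bash
python3 -m inch '[{"grip":0,"dx":0,"dy":0,"dz":0.1,"rx":0,"ry":0,"rz":0},{"grip":0,"dx":0,"dy":0,"dz":0,"rx":0,"ry":0,"rz":0},{"grip":0,"dx":0,"dy":0,"dz":0,"rx":0,"ry":0,"rz":0},{"grip":0,"dx":0,"dy":0,"dz":0,"rx":0,"ry":0,"rz":0}]'; python3 go.py 0.480 0.331 0.10 -0.06
python3 - <<'E'
from h import *
for i in range(5):
    p=snap('wrist'); o=robot.get_obs(); print(o['tool_pos'].round(4),o['ee_rot'].round(4),o['wrist_force'].round(2),o['width'])
snap('wrist','w2')
E
```

```text
time: 8.85
tool_pos: [0.4817, 0.3318, 0.1009]
ee_rot: [-3.139, -0.005, -0.063]
wrist_force: [0.5, 0.8, 0.3]
width: 0.0241
t 8.85 pos [0.4817 0.3318 0.1009] rpy [-3.139  -0.0049 -0.0628] F [0.5 0.8 0.3] w 0.0241
shift (now axes) [-0.07  0.04  0.03] (end axes) [-0.07  0.04  0.04] turn [-0.03 -0.06 -0.03]
[0.4817 0.3318 0.1009] [-3.139  -0.0049 -0.0628] [ 0.5   0.02 -0.39] 0.024092162241844937
[0.4817 0.3318 0.1009] [-3.139  -0.0049 -0.0628] [0.16 0.2  0.53] 0.024045548639528
[0.4817 0.3318 0.1009] [-3.139  -0.0049 -0.0628] [ 0.18 -0.71  0.96] 0.024078468084774745
[0.4817 0.3318 0.1009] [-3.139  -0.0049 -0.0628] [-0.44  0.9   0.6 ] 0.023727761910237347
[0.4817 0.3318 0.1009] [-3.139  -0.005  -0.0627] [0.61 0.15 0.86] 0.024371178241298662
```

View pics/w2.png

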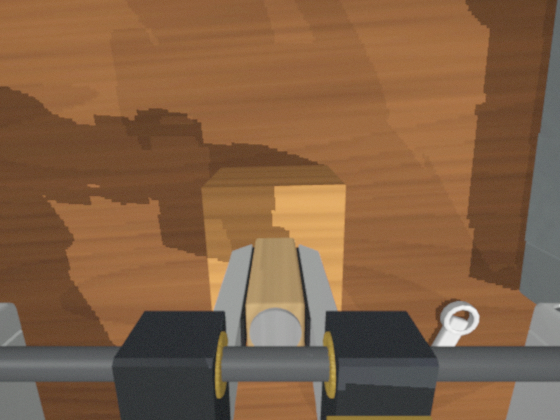

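The handle is held: the width reads 24.1 mm. I'll lift it clear and go to slot 3.

```bash
python3 -m inch '[{"grip":0,"dx":0,"dy":0,"dz":-0.5,"rx":0,"ry":0.05,"rz":0},{"grip":0,"dx":0,"dy":0,"dz":-0.9,"rx":0,"ry":0,"rz":0},{"grip":0,"dx":0,"dy":0,"dz":-0.9,"rx":0,"ry":0,"rz":0},{"grip":0,"dx":0,"dy":0,"dz":-0.9,"rx":0,"ry":0,"rz":0},{"grip":0,"dx":0,"dy":0,"dz":-0.7,"rx":0,"ry":0,"rz":0},{"grip":0,"dx":0,"dy":0,"dz":-0.3,"rx":0,"ry":0,"rz":0}]'; python3 go.py 0.462 0.0867 0.205 0.0286
```

```text
time: 9.9
tool_pos: [0.4797, 0.3312, 0.21]
ee_rot: [-3.141, -0.007, -0.063]
wrist_force: [-0.3, -0.7, -0.9]
width: 0.024
t 9.9 pos [0.4797 0.3312 0.21  ] rpy [-3.1406 -0.0075 -0.0627] F [-0.3 -0.7 -0.9] w 0.024
shift (now axes) [-0.1   9.8   0.19] (end axes) [-0.99  9.75  0.2 ] turn [-0.01 -0.09 -1.05]
```

```bash
python3 -m inch '[{"grip":0,"dx":0,"dy":0.5,"dz":0,"rx":0,"ry":0,"rz":-0.5},{"grip":0,"dx":0,"dy":0.9,"dz":0,"rx":0,"ry":-0.05,"rz":-0.5},{"grip":0,"dx":-0.1,"dy":1,"dz":0,"rx":0,"ry":0,"rz":0},{"grip":0,"dx":-0.1,"dy":1,"dz":0,"rx":0,"ry":0,"rz":0},{"grip":0,"dx":-0.1,"dy":1,"dz":0,"rx":0,"ry":0,"rz":0},{"grip":0,"dx":-0.1,"dy":1,"dz":0,"rx":0,"ry":0,"rz":0},{"grip":0,"dx":-0.1,"dy":1,"dz":0,"rx":0,"ry":0,"rz":0},{"grip":0,"dx":-0.1,"dy":1,"dz":0,"rx":0,"ry":0,"rz":0},{"grip":0,"dx":-0.1,"dy":1,"dz":0,"rx":0,"ry":0,"rz":0},{"grip":0,"dx":-0.1,"dy":0.7,"dz":0,"rx":0,"ry":0,"rz":0},{"grip":0,"dx":0,"dy":0.4,"dz":0,"rx":0,"ry":0,"rz":0}]'; python3 go.py 0.462 0.0867 0.165 0.0286
python3 - <<'E'
from h import *
snap('wrist','w3');snap('side','s3')
E
```

```text
time: 11.28
tool_pos: [0.4606, 0.086, 0.2059]
ee_rot: [3.139, 0.007, 0.03]
wrist_force: [-0.7, 0.4, -2.5]
width: 0.0236
t 11.28 pos [0.4606 0.086  0.2059] rpy [3.1395 0.0071 0.0297] F [-0.7  0.4 -2.5] w 0.0236
shift (now axes) [ 0.07 -0.03  1.64] (end axes) [ 0.06 -0.03  1.64] turn [0.02 0.08 0.01]
```

View pics/w3.png

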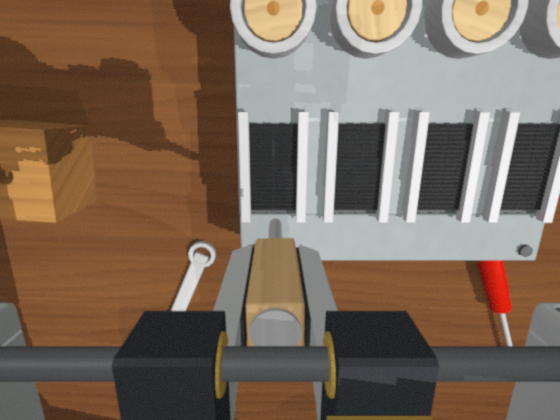

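View pics/s3.png

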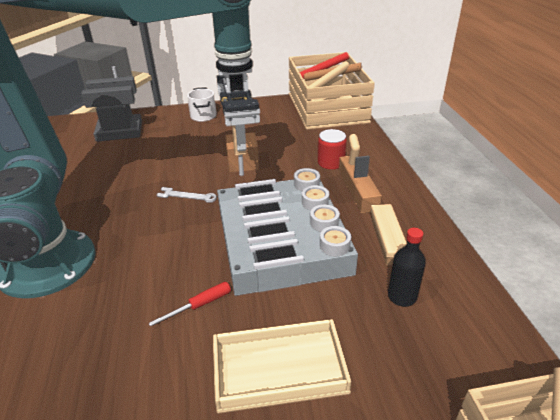

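Run:
```python
from h import *
P={n:snap(n) for n in ['wrist','side']}
o=robot.get_obs(); R=Rm(o['ee_rot']); tip=o['tool_pos']+R@[0,0,.0859]
print(tip,proj(P['wrist'],tip),proj(P['side'],tip))
# slot3 rails: corners in wrist
for q in [(243,113),(303,113),(246,220),(302,220),(386,113),(413,113)]: print(q,atz(P['wrist'],q,.073).round(4))
for c in [(273,8),(378,8),(482,8)]: print(atz(P['wrist'],c,.089).round(4))
# predicted rail features
x=[.5504,-.0278,.0286]
def w(l): c,s=np.cos(x[2]),np.sin(x[2]); return (x[0]+c*l[0]-s*l[1],x[1]+s*l[0]+c*l[1],l[2])
for l in [(-.055+.04,.117+.022,.067),(-.055+.04,.117-.022,.067),(-.055-.04,.117+.022,.067),(-.055-.04,.117-.022,.067),(.07,.117,.089),(.07,.039,.089)]: print(l,proj(P['wrist'],w(l)).round(1))
```

```text
[0.46035988 0.08693059 0.1201602 ] [274.22300413 220.9072374 ] [242.50098996 173.85763255]
(243, 113) [0.5414 0.1161 0.073 ]
(303, 113) [0.5429 0.0645 0.073 ]
(246, 220) [0.4443 0.1132 0.073 ]
(302, 220) [0.4458 0.0602 0.073 ]
(386, 113) [ 0.545  -0.0069  0.073 ]
(413, 113) [ 0.5457 -0.0301  0.073 ]
[0.6177 0.0924 0.089 ]
[0.62   0.0139 0.089 ]
[ 0.6224 -0.0639  0.089 ]
(-0.015, 0.139, 0.067) [249.7 124.8]
(-0.015, 0.095, 0.067) [299.3 124.8]
(-0.095, 0.139, 0.067) [251.5 211. ]
(-0.095, 0.095, 0.067) [297.5 211. ]
(0.07, 0.117, 0.089) [274.6   9. ]
(0.07, 0.039, 0.089) [378.8   9.2]
```

```bash
python3 -m inch '[{"grip":0,"dx":0.06,"dy":-0.04,"dz":0.7,"rx":0,"ry":0.08,"rz":0},{"grip":0,"dx":0,"dy":0,"dz":0.7,"rx":0,"ry":0,"rz":0},{"grip":0,"dx":0,"dy":0,"dz":0.4,"rx":0,"ry":0,"rz":0},{"grip":0,"dx":0,"dy":0,"dz":0.1,"rx":0,"ry":0,"rz":0}]'; python3 go.py 0.462 0.0872 0.146 0.0286
```

```text
time: 11.98
tool_pos: [0.4626, 0.0902, 0.1568]
ee_rot: [3.141, -0.001, 0.034]
wrist_force: [0.3, 0.3, -2.0]
width: 0.0243
t 11.97 pos [0.4626 0.0902 0.1568] rpy [ 3.141e+00 -8.000e-04  3.380e-02] F [ 0.3  0.3 -2. ] w 0.0243
shift (now axes) [-0.03  0.12  0.43] (end axes) [-0.03  0.12  0.43] turn [ 0.01 -0.01  0.06]
```

```bash
python3 -m inch '[{"grip":0,"dx":0,"dy":0.12,"dz":0.1,"rx":0,"ry":0,"rz":0.06},{"grip":0,"dx":0,"dy":0,"dz":0.15,"rx":0,"ry":0,"rz":0}]'; python3 go.py 0.462 0.0872 0.146 0.0286
```

```text
time: 12.22
tool_pos: [0.4633, 0.0872, 0.151]
ee_rot: [3.141, -0.002, 0.028]
wrist_force: [-0.7, -0.6, -1.2]
width: 0.0239
t 12.22 pos [0.4633 0.0872 0.151 ] rpy [ 3.141e+00 -2.300e-03  2.850e-02] F [-0.7 -0.6 -1.2] w 0.0239
shift (now axes) [-0.05 -0.    0.2 ] (end axes) [-0.05 -0.    0.2 ] turn [ 0.01 -0.03 -0.  ]
```

```bash
python3 -m inch '[{"grip":0,"dx":0,"dy":0,"dz":0.1,"rx":0,"ry":0,"rz":0},{"grip":0,"dx":0,"dy":0,"dz":0.08,"rx":0,"ry":0,"rz":0}]'; python3 -m inch '[{"grip":0,"dx":0,"dy":0,"dz":0.08,"rx":0,"ry":0,"rz":0}]'; python3 go.py 0.462 0.0872 0.146 0.0286
```

```text
time: 12.48
tool_pos: [0.4636, 0.0871, 0.1466]
ee_rot: [3.141, -0.003, 0.028]
wrist_force: [0.7, -0.6, -1.5]
width: 0.0241
time: 12.6
tool_pos: [0.4638, 0.087, 0.1457]
ee_rot: [3.141, -0.004, 0.028]
wrist_force: [-2.0, -0.7, 9.2]
width: 0.024
t 12.6 pos [0.4638 0.087  0.1457] rpy [ 3.1411 -0.004   0.0281] F [-2.  -0.7  9.2] w 0.024
shift (now axes) [-0.07 -0.01 -0.01] (end axes) [-0.07 -0.01 -0.01] turn [ 0.01 -0.05 -0.01]
```

```bash
python3 -m inch '[{"grip":0,"dx":0.12,"dy":0,"dz":0.03,"rx":0,"ry":0,"rz":0},{"grip":0,"dx":0.12,"dy":0,"dz":0.03,"rx":0,"ry":0,"rz":0},{"grip":0,"dx":0.12,"dy":0,"dz":0.03,"rx":0,"ry":0,"rz":0}]'; python3 go.py 0.462 0.0872 0.146 0.0286
```

```text
time: 12.98
tool_pos: [0.4725, 0.0874, 0.1457]
ee_rot: [3.141, -0.003, 0.028]
wrist_force: [-3.8, -0.3, 5.9]
width: 0.0235
t 12.97 pos [0.4725 0.0874 0.1457] rpy [ 3.1412 -0.0033  0.0283] F [-3.8 -0.3  5.9] w 0.0235
shift (now axes) [-0.42 -0.   -0.01] (end axes) [-0.42 -0.   -0.01] turn [ 0.   -0.04 -0.  ]
```

Sliding works well: about 6 N down and 9 mm of travel. I'll carry on.

```bash
for i in 1; do python3 -m inch '[{"grip":0,"dx":0.12,"dy":0,"dz":0.03,"rx":0,"ry":0,"rz":0},{"grip":0,"dx":0.12,"dy":0,"dz":0.03,"rx":0,"ry":0,"rz":0},{"grip":0,"dx":0.12,"dy":0,"dz":0.03,"rx":0,"ry":0,"rz":0}]'; done; python3 go.py 0.462 0.0872 0.146 0.0286
```

```text
time: 13.35
tool_pos: [0.4811, 0.0878, 0.1457]
ee_rot: [3.141, -0.002, 0.028]
wrist_force: [-3.8, -0.2, 5.8]
width: 0.0242
t 13.35 pos [0.4811 0.0878 0.1457] rpy [ 3.1413e+00 -1.5000e-03  2.8500e-02] F [-3.8 -0.2  5.8] w 0.0242
shift (now axes) [-0.77  0.   -0.01] (end axes) [-0.77  0.   -0.01] turn [ 0.   -0.02 -0.  ]
```

```bash
python3 -m inch '[{"grip":0,"dx":0.12,"dy":0,"dz":0.03,"rx":0,"ry":0,"rz":0},{"grip":0,"dx":0.12,"dy":0,"dz":0.03,"rx":0,"ry":0,"rz":0},{"grip":0,"dx":0.12,"dy":0,"dz":0.03,"rx":0,"ry":0,"rz":0}]'; python3 go.py 0.462 0.0872 0.146 0.0286
```

```text
time: 13.72
tool_pos: [0.4898, 0.0882, 0.1457]
ee_rot: [3.141, 0.0, 0.029]
wrist_force: [-3.1, -0.5, 6.4]
width: 0.0238
t 13.72 pos [0.4898 0.0882 0.1457] rpy [3.1414e+00 3.0000e-04 2.8800e-02] F [-3.1 -0.5  6.4] w 0.0238
shift (now axes) [-1.11  0.01 -0.01] (end axes) [-1.11  0.01 -0.01] turn [0. 0. 0.]
```

```bash
python3 -m inch '[{"grip":0,"dx":0.12,"dy":0,"dz":0.03,"rx":0,"ry":0,"rz":0},{"grip":0,"dx":0.12,"dy":0,"dz":0.03,"rx":0,"ry":0,"rz":0},{"grip":0,"dx":0.12,"dy":0,"dz":0.03,"rx":0,"ry":0,"rz":0}]'; python3 go.py 0.462 0.0872 0.146 0.0286
```

```text
time: 14.1
tool_pos: [0.4985, 0.0886, 0.1457]
ee_rot: [3.141, 0.002, 0.029]
wrist_force: [-4.6, -0.0, 5.4]
width: 0.0237
t 14.1 pos [0.4985 0.0886 0.1457] rpy [3.1415e+00 2.1000e-03 2.9000e-02] F [-4.6 -0.   5.4] w 0.0237
shift (now axes) [-1.46  0.01 -0.01] (end axes) [-1.46  0.01 -0.01] turn [0.   0.02 0.  ]
```

```bash
python3 -m inch '[{"grip":0,"dx":0.12,"dy":0.02,"dz":0.03,"rx":0,"ry":0,"rz":0},{"grip":0,"dx":0.12,"dy":0.01,"dz":0.03,"rx":0,"ry":0,"rz":0},{"grip":0,"dx":0.12,"dy":0,"dz":0.03,"rx":0,"ry":0,"rz":0}]'; python3 go.py 0.462 0.0872 0.146 0.0286
```

```text
time: 14.48
tool_pos: [0.5072, 0.0884, 0.1455]
ee_rot: [-3.141, 0.004, 0.029]
wrist_force: [-2.5, 0.0, 4.7]
width: 0.0236
t 14.47 pos [0.5072 0.0884 0.1455] rpy [-3.141   0.0038  0.0293] F [-2.5  0.   4.7] w 0.0236
shift (now axes) [-1.81 -0.   -0.01] (end axes) [-1.81 -0.   -0.02] turn [-0.01  0.04  0.01]
```

```bash
python3 -m inch '[{"grip":0,"dx":0.1,"dy":0,"dz":0.03,"rx":0,"ry":0,"rz":0}]';  python3 -m inch '[{"grip":0,"dx":0.1,"dy":0,"dz":0.03,"rx":0,"ry":0.03,"rz":0}]'
```

```text
time: 14.6
tool_pos: [0.5104, 0.0885, 0.1444]
ee_rot: [-3.141, 0.003, 0.029]
wrist_force: [0.3, -0.1, -1.4]
width: 0.0241
time: 14.72
tool_pos: [0.5133, 0.0886, 0.1428]
ee_rot: [-3.141, -0.0, 0.029]
wrist_force: [0.4, -1.1, -2.1]
width: 0.0237
```

The pin has dropped into the socket: z is falling and there's no contact force. I'll press down.

```bash
python3 -m inch '[{"grip":0,"dx":-0.04,"dy":0,"dz":0.15,"rx":0,"ry":0,"rz":0},{"grip":0,"dx":0,"dy":0,"dz":0.15,"rx":0,"ry":0,"rz":0},{"grip":0,"dx":0,"dy":0,"dz":0.15,"rx":0,"ry":0,"rz":0}]';  python3 -m inch '[{"grip":0,"dx":0,"dy":0,"dz":0.15,"rx":0,"ry":0,"rz":0},{"grip":0,"dx":0,"dy":0,"dz":0.15,"rx":0,"ry":0,"rz":0}]';python3 go.py 0.512 0.0884 0.111 0.0286
```

```text
time: 15.1
tool_pos: [0.5124, 0.0885, 0.131]
ee_rot: [-3.141, -0.0, 0.029]
wrist_force: [-1.9, 0.6, 4.6]
width: 0.0238
time: 15.35
tool_pos: [0.5123, 0.0885, 0.1244]
ee_rot: [-3.141, -0.001, 0.029]
wrist_force: [-1.8, -0.1, 5.4]
width: 0.0239
t 15.35 pos [0.5123 0.0885 0.1244] rpy [-3.1412e+00 -9.0000e-04  2.9300e-02] F [-1.8 -0.1  5.4] w 0.0239
shift (now axes) [-0.01  0.    0.54] (end axes) [-0.01  0.    0.54] turn [-0.   -0.01  0.01]
```

```bash
python3 -m inch '[{"grip":0,"dx":0,"dy":0,"dz":0.15,"rx":0,"ry":0,"rz":0},{"grip":0,"dx":0,"dy":0,"dz":0.15,"rx":0,"ry":0,"rz":0},{"grip":0,"dx":0,"dy":0,"dz":0.15,"rx":0,"ry":0,"rz":0}]';  python3 -m inch '[{"grip":0,"dx":0,"dy":0,"dz":0.12,"rx":0,"ry":0,"rz":0}]';python3 -m inch '[{"grip":0,"dx":0,"dy":0,"dz":0.08,"rx":0,"ry":0,"rz":0}]';python3 go.py 0.512 0.0884 0.111 0.0286
```

```text
time: 15.72
tool_pos: [0.5123, 0.0885, 0.1129]
ee_rot: [-3.141, -0.001, 0.029]
wrist_force: [-1.4, -0.1, 4.3]
width: 0.0241
time: 15.85
tool_pos: [0.5125, 0.0885, 0.1106]
ee_rot: [-3.141, -0.002, 0.029]
wrist_force: [-4.3, -0.4, 16.7]
width: 0.0238
time: 15.98
tool_pos: [0.5127, 0.0885, 0.1105]
ee_rot: [-3.141, -0.003, 0.029]
wrist_force: [-5.0, -0.7, 16.5]
width: 0.024
t 15.97 pos [0.5127 0.0885 0.1105] rpy [-3.1413e+00 -2.8000e-03  2.9400e-02] F [-5.  -0.7 16.5] w 0.024
shift (now axes) [-0.03  0.01 -0.02] (end axes) [-0.03  0.01 -0.02] turn [-0.   -0.03  0.01]
```

Hard stop at z 0.1105, which is 35.2 mm below the plate as expected. Station 3 is done, so I'll lift and go to slot 2.

```bash
python3 -m inch '[{"grip":0,"dx":0,"dy":0,"dz":-0.4,"rx":0,"ry":0,"rz":0},{"grip":0,"dx":0,"dy":0,"dz":-0.7,"rx":0,"ry":0,"rz":0},{"grip":0,"dx":0,"dy":0,"dz":-0.7,"rx":0,"ry":0,"rz":0},{"grip":0,"dx":0,"dy":0,"dz":-0.5,"rx":0,"ry":0,"rz":0},{"grip":0,"dx":0,"dy":0,"dz":-0.3,"rx":0,"ry":0,"rz":0}]';python3 go.py 0.464 0.0092 0.17 0.0286
python3 - <<'E'
from h import *
snap('wrist','w4');p=snap('side','s4')
E
```

```text
time: 16.6
tool_pos: [0.5128, 0.0885, 0.1763]
ee_rot: [-3.141, -0.002, 0.029]
wrist_force: [-0.8, 1.2, -1.4]
width: 0.0241
t 16.6 pos [0.5128 0.0885 0.1763] rpy [-3.1411e+00 -1.8000e-03  2.9300e-02] F [-0.8  1.2 -1.4] w 0.0241
shift (now axes) [-2.04  3.11  0.25] (end axes) [-2.04  3.12  0.25] turn [-0.01 -0.02  0.01]
```

View pics/s4.png

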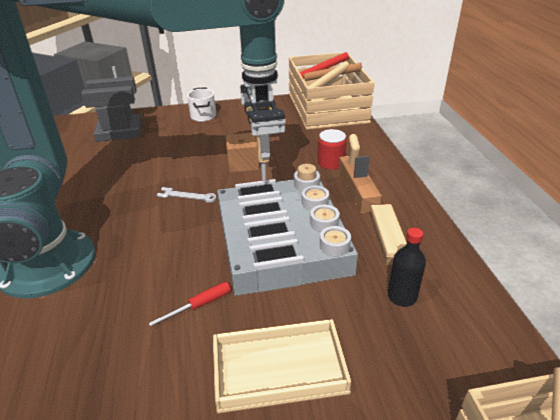

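The far plug at (307,172) now stands proud in its ring. On to slot 2, centre about (0.4943, 0.0101).

```bash
python3 -m inch '[{"grip":0,"dx":-0.5,"dy":0.7,"dz":0,"rx":0,"ry":0,"rz":0},{"grip":0,"dx":-0.6,"dy":0.9,"dz":0,"rx":0,"ry":0,"rz":0},{"grip":0,"dx":-0.6,"dy":0.9,"dz":0,"rx":0,"ry":0,"rz":0},{"grip":0,"dx":-0.3,"dy":0.5,"dz":0,"rx":0,"ry":0,"rz":0},{"grip":0,"dx":0,"dy":0.1,"dz":0,"rx":0,"ry":0,"rz":0},{"grip":0,"dx":0,"dy":0,"dz":0.3,"rx":0,"ry":0,"rz":0}]';python3 go.py 0.464 0.0095 0.146 0.0286
```

```text
time: 17.45
tool_pos: [0.4606, 0.0047, 0.1662]
ee_rot: [3.141, 0.002, 0.028]
wrist_force: [0.6, 0.1, -1.9]
width: 0.0241
t 17.45 pos [0.4606 0.0047 0.1662] rpy [3.1411e+00 1.7000e-03 2.8300e-02] F [ 0.6  0.1 -1.9] w 0.0241
shift (now axes) [ 0.14 -0.19  0.81] (end axes) [ 0.14 -0.19  0.81] turn [ 0.01  0.02 -0.  ]
```

```bash
python3 -m inch '[{"grip":0,"dx":0.14,"dy":-0.18,"dz":0,"rx":0,"ry":0,"rz":0},{"grip":0,"dx":0,"dy":0,"dz":0.3,"rx":0,"ry":0,"rz":0},{"grip":0,"dx":0,"dy":0,"dz":0.2,"rx":0,"ry":0,"rz":0}]';python3 go.py 0.464 0.0095 0.146 0.0286
```

```text
time: 17.82
tool_pos: [0.4644, 0.011, 0.1517]
ee_rot: [-3.141, 0.003, 0.031]
wrist_force: [0.4, 0.3, -0.9]
width: 0.024
t 17.82 pos [0.4644 0.011  0.1517] rpy [-3.1412  0.0034  0.0306] F [ 0.4  0.3 -0.9] w 0.024
shift (now axes) [-0.02  0.06  0.23] (end axes) [-0.02  0.06  0.23] turn [-0.    0.04  0.02]
```

```bash
python3 -m inch '[{"grip":0,"dx":0,"dy":0.05,"dz":0.1,"rx":0,"ry":0.04,"rz":0.02},{"grip":0,"dx":0,"dy":0,"dz":0.08,"rx":0,"ry":0,"rz":0},{"grip":0,"dx":0,"dy":0,"dz":0.08,"rx":0,"ry":0,"rz":0}]';python3 -m inch '[{"grip":0,"dx":0.12,"dy":0,"dz":0.03,"rx":0,"ry":0,"rz":0},{"grip":0,"dx":0.12,"dy":0,"dz":0.03,"rx":0,"ry":0,"rz":0}]';python3 go.py 0.464 0.0095 0.146 0.0286
```

```text
time: 18.2
tool_pos: [0.4643, 0.01, 0.1456]
ee_rot: [-3.141, 0.0, 0.029]
wrist_force: [-3.5, 0.8, 10.3]
width: 0.0239
time: 18.45
tool_pos: [0.4703, 0.01, 0.1457]
ee_rot: [-3.141, -0.0, 0.029]
wrist_force: [-2.9, 0.9, 5.1]
width: 0.0238
t 18.45 pos [0.4703 0.01   0.1457] rpy [-3.1414e+00 -3.0000e-04  2.9300e-02] F [-2.9  0.9  5.1] w 0.0238
shift (now axes) [-0.25  0.01 -0.01] (end axes) [-0.25  0.01 -0.01] turn [-0.   -0.    0.01]
```

```bash
python3 -m inch '[{"grip":0,"dx":0.12,"dy":0,"dz":0.03,"rx":0,"ry":0,"rz":0},{"grip":0,"dx":0.12,"dy":0,"dz":0.03,"rx":0,"ry":0,"rz":0},{"grip":0,"dx":0.12,"dy":0,"dz":0.03,"rx":0,"ry":0,"rz":0}]';python3 go.py 0.464 0.0095 0.146 0.0286
```

```text
time: 18.82
tool_pos: [0.4789, 0.0101, 0.1456]
ee_rot: [3.141, 0.002, 0.029]
wrist_force: [-3.5, 0.2, 5.4]
width: 0.0238
t 18.82 pos [0.4789 0.0101 0.1456] rpy [3.1412e+00 1.5000e-03 2.9100e-02] F [-3.5  0.2  5.4] w 0.0238
shift (now axes) [-0.6   0.01 -0.01] (end axes) [-0.6   0.01 -0.01] turn [0.   0.02 0.01]
```

```bash
python3 -m inch '[{"grip":0,"dx":0.12,"dy":0,"dz":0.03,"rx":0,"ry":0,"rz":0},{"grip":0,"dx":0.12,"dy":0,"dz":0.03,"rx":0,"ry":0,"rz":0},{"grip":0,"dx":0.12,"dy":0,"dz":0.03,"rx":0,"ry":0,"rz":0}]';python3 go.py 0.464 0.0095 0.146 0.0286
```

```text
time: 19.2
tool_pos: [0.4875, 0.0101, 0.1457]
ee_rot: [3.141, 0.003, 0.029]
wrist_force: [-3.2, -0.1, 5.8]
width: 0.0235
t 19.2 pos [0.4875 0.0101 0.1457] rpy [3.1407 0.0035 0.0291] F [-3.2 -0.1  5.8] w 0.0235
shift (now axes) [-0.94 -0.   -0.01] (end axes) [-0.94 -0.   -0.01] turn [0.01 0.04 0.01]
```

```bash
python3 -m inch '[{"grip":0,"dx":0.12,"dy":0,"dz":0.03,"rx":0,"ry":0.03,"rz":0},{"grip":0,"dx":0.12,"dy":0,"dz":0.03,"rx":0,"ry":0,"rz":0},{"grip":0,"dx":0.12,"dy":0,"dz":0.03,"rx":0,"ry":0,"rz":0}]';python3 go.py 0.464 0.0095 0.146 0.0286
```

```text
time: 19.58
tool_pos: [0.4962, 0.0102, 0.1454]
ee_rot: [3.14, 0.003, 0.029]
wrist_force: [-2.2, 0.2, 3.4]
width: 0.024
t 19.57 pos [0.4962 0.0102 0.1454] rpy [3.1402e+00 2.6000e-03 2.8900e-02] F [-2.2  0.2  3.4] w 0.024
shift (now axes) [-1.29 -0.01 -0.02] (end axes) [-1.29 -0.01 -0.02] turn [0.02 0.03 0.  ]
```

```bash
python3 -m inch '[{"grip":0,"dx":0.1,"dy":0,"dz":0.03,"rx":0.02,"ry":0.03,"rz":0}]';python3 -m inch '[{"grip":0,"dx":0.08,"dy":0,"dz":0.03,"rx":0,"ry":0,"rz":0}]'
```

```text
time: 19.7
tool_pos: [0.4994, 0.0103, 0.1444]
ee_rot: [-3.141, -0.001, 0.029]
wrist_force: [-0.0, -0.7, -1.6]
width: 0.0238
time: 19.82
tool_pos: [0.5018, 0.0103, 0.1429]
ee_rot: [-3.141, -0.001, 0.029]
wrist_force: [-0.8, 0.2, -1.5]
width: 0.0237
```

Dropped in at x about 0.501. I'll press.

```bash
python3 -m inch '[{"grip":0,"dx":-0.02,"dy":0,"dz":0.15,"rx":0,"ry":0,"rz":0},{"grip":0,"dx":0,"dy":0,"dz":0.15,"rx":0,"ry":0,"rz":0},{"grip":0,"dx":0,"dy":0,"dz":0.15,"rx":0,"ry":0,"rz":0},{"grip":0,"dx":0,"dy":0,"dz":0.15,"rx":0,"ry":0,"rz":0},{"grip":0,"dx":0,"dy":0,"dz":0.15,"rx":0,"ry":0,"rz":0},{"grip":0,"dx":0,"dy":0,"dz":0.15,"rx":0,"ry":0,"rz":0},{"grip":0,"dx":0,"dy":0,"dz":0.15,"rx":0,"ry":0,"rz":0}]';  python3 -m inch '[{"grip":0,"dx":0,"dy":0,"dz":0.15,"rx":0,"ry":0,"rz":0}]';python3 go.py 0.501 0.0103 0.1105 0.0286
```

```text
time: 20.7
tool_pos: [0.5014, 0.0104, 0.1169]
ee_rot: [-3.141, -0.002, 0.029]
wrist_force: [-2.2, -0.4, 4.4]
width: 0.0236
time: 20.82
tool_pos: [0.5013, 0.0104, 0.113]
ee_rot: [-3.141, -0.002, 0.029]
wrist_force: [-1.9, 0.2, 5.1]
width: 0.0237
t 20.82 pos [0.5013 0.0104 0.113 ] rpy [-3.1411e+00 -2.5000e-03  2.9000e-02] F [-1.9  0.2  5.1] w 0.0237
shift (now axes) [-0.01  0.    0.1 ] (end axes) [-0.01  0.    0.1 ] turn [-0.01 -0.03  0.01]
```

```bash
python3 -m inch '[{"grip":0,"dx":0,"dy":0,"dz":0.12,"rx":0,"ry":0,"rz":0}]';python3 -m inch '[{"grip":0,"dx":0,"dy":0,"dz":0.08,"rx":0,"ry":0,"rz":0}]';python3 -m inch '[{"grip":0,"dx":0,"dy":0,"dz":-0.4,"rx":0,"ry":0,"rz":0},{"grip":0,"dx":0,"dy":0,"dz":-0.7,"rx":0,"ry":0,"rz":0},{"grip":0,"dx":0,"dy":0,"dz":-0.7,"rx":0,"ry":0,"rz":0},{"grip":0,"dx":0,"dy":0,"dz":-0.5,"rx":0,"ry":0,"rz":0},{"grip":0,"dx":0,"dy":0,"dz":-0.2,"rx":0,"ry":0,"rz":0}]';python3 go.py 0.466 -0.0687 0.17 0.0286
```

```text
time: 20.95
tool_pos: [0.5015, 0.0104, 0.1105]
ee_rot: [-3.141, -0.003, 0.029]
wrist_force: [-5.1, 1.2, 17.6]
width: 0.0237
time: 21.08
tool_pos: [0.5016, 0.0104, 0.1105]
ee_rot: [-3.141, -0.004, 0.029]
wrist_force: [-5.7, 0.5, 17.2]
width: 0.024
time: 21.7
tool_pos: [0.5018, 0.0103, 0.1742]
ee_rot: [-3.141, -0.004, 0.029]
wrist_force: [-0.3, -0.1, -1.6]
width: 0.0233
t 21.7 pos [0.5018 0.0103 0.1742] rpy [-3.1411 -0.0035  0.0289] F [-0.3 -0.1 -1.6] w 0.0233
shift (now axes) [-1.52  3.12  0.16] (end axes) [-1.52  3.12  0.17] turn [-0.01 -0.04  0.  ]
```

```bash
python3 -m inch '[{"grip":0,"dx":-0.4,"dy":0.7,"dz":0,"rx":0,"ry":-0.03,"rz":0},{"grip":0,"dx":-0.5,"dy":0.9,"dz":0,"rx":0,"ry":0,"rz":0},{"grip":0,"dx":-0.4,"dy":0.9,"dz":0,"rx":0,"ry":0,"rz":0},{"grip":0,"dx":-0.1,"dy":0.4,"dz":0,"rx":0,"ry":0,"rz":0},{"grip":0,"dx":0,"dy":0,"dz":0.1,"rx":0,"ry":0,"rz":0},{"grip":0,"dx":0,"dy":0,"dz":0.2,"rx":0,"ry":0,"rz":0}]';python3 go.py 0.466 -0.0687 0.146 0.0286
```

```text
time: 22.45
tool_pos: [0.469, -0.064, 0.1669]
ee_rot: [-3.14, -0.002, 0.031]
wrist_force: [0.6, 1.2, -1.2]
width: 0.0238
t 22.45 pos [ 0.469  -0.064   0.1669] rpy [-3.1399e+00 -2.3000e-03  3.0500e-02] F [ 0.6  1.2 -1.2] w 0.0238
shift (now axes) [-0.13  0.19  0.83] (end axes) [-0.12  0.19  0.83] turn [-0.02 -0.03  0.02]
```

```bash
python3 -m inch '[{"grip":0,"dx":-0.13,"dy":0.18,"dz":0,"rx":0,"ry":0,"rz":0.02},{"grip":0,"dx":0,"dy":0,"dz":0.3,"rx":0,"ry":0,"rz":0},{"grip":0,"dx":0,"dy":0,"dz":0.2,"rx":0,"ry":0,"rz":0}]';python3 go.py 0.466 -0.0687 0.146 0.0286
```

```text
time: 22.82
tool_pos: [0.4658, -0.0675, 0.1529]
ee_rot: [-3.139, -0.001, 0.031]
wrist_force: [0.1, -0.2, -0.7]
width: 0.0237
t 22.82 pos [ 0.4658 -0.0675  0.1529] rpy [-3.1391e+00 -1.2000e-03  3.0800e-02] F [ 0.1 -0.2 -0.7] w 0.0237
shift (now axes) [0.01 0.05 0.27] (end axes) [0.01 0.05 0.27] turn [-0.03 -0.01  0.03]
```

```bash
python3 -m inch '[{"grip":0,"dx":0,"dy":0.05,"dz":0.12,"rx":-0.02,"ry":0,"rz":0.02},{"grip":0,"dx":0,"dy":0,"dz":0.08,"rx":0,"ry":0,"rz":0},{"grip":0,"dx":0,"dy":0,"dz":0.08,"rx":0,"ry":0,"rz":0}]';python3 -m inch '[{"grip":0,"dx":0.12,"dy":0,"dz":0.03,"rx":0,"ry":0,"rz":0},{"grip":0,"dx":0.12,"dy":0,"dz":0.03,"rx":0,"ry":0,"rz":0}]';python3 go.py 0.464 -0.0687 0.146 0.0286
```

```text
time: 23.2
tool_pos: [0.4657, -0.0685, 0.1456]
ee_rot: [-3.141, -0.001, 0.029]
wrist_force: [-1.8, 0.6, 8.2]
width: 0.0237
time: 23.45
tool_pos: [0.4716, -0.0686, 0.1456]
ee_rot: [-3.142, -0.001, 0.029]
wrist_force: [-3.6, 0.5, 4.8]
width: 0.024
t 23.45 pos [ 0.4716 -0.0686  0.1456] rpy [-3.1416e+00 -6.0000e-04  2.9200e-02] F [-3.6  0.5  4.8] w 0.024
shift (now axes) [-0.31 -0.   -0.01] (end axes) [-0.31 -0.   -0.01] turn [-0.   -0.01  0.01]
```

```bash
python3 -m inch '[{"grip":0,"dx":0.12,"dy":0,"dz":0.03,"rx":0,"ry":0,"rz":0},{"grip":0,"dx":0.12,"dy":0,"dz":0.03,"rx":0,"ry":0,"rz":0},{"grip":0,"dx":0.12,"dy":0,"dz":0.03,"rx":0,"ry":0,"rz":0}]';python3 go.py 0.464 -0.0687 0.146 0.0286
```

```text
time: 23.82
tool_pos: [0.4806, -0.0687, 0.1456]
ee_rot: [3.14, 0.0, 0.029]
wrist_force: [-2.9, 0.2, 6.1]
width: 0.0239
t 23.82 pos [ 0.4806 -0.0687  0.1456] rpy [3.1405e+00 5.0000e-04 2.9000e-02] F [-2.9  0.2  6.1] w 0.0239
shift (now axes) [-0.66 -0.02 -0.01] (end axes) [-0.66 -0.02 -0.02] turn [0.01 0.01 0.01]
```

```bash
python3 -m inch '[{"grip":0,"dx":0.12,"dy":0,"dz":0.03,"rx":0,"ry":0,"rz":0},{"grip":0,"dx":0.12,"dy":0,"dz":0.03,"rx":0,"ry":0,"rz":0},{"grip":0,"dx":0.12,"dy":0,"dz":0.03,"rx":0,"ry":0,"rz":0}]';python3 go.py 0.464 -0.0687 0.146 0.0286
```

```text
time: 24.2
tool_pos: [0.4895, -0.0688, 0.1456]
ee_rot: [3.139, 0.002, 0.029]
wrist_force: [-4.2, 0.2, 5.4]
width: 0.0236
t 24.2 pos [ 0.4895 -0.0688  0.1456] rpy [3.1393e+00 1.8000e-03 2.9000e-02] F [-4.2  0.2  5.4] w 0.0236
shift (now axes) [-1.02 -0.03 -0.01] (end axes) [-1.02 -0.03 -0.02] turn [0.03 0.02 0.  ]
```

```bash
python3 -m inch '[{"grip":0,"dx":0.12,"dy":-0.03,"dz":0.03,"rx":0.02,"ry":0.02,"rz":0},{"grip":0,"dx":0.12,"dy":0,"dz":0.03,"rx":0,"ry":0,"rz":0},{"grip":0,"dx":0.12,"dy":0,"dz":0.03,"rx":0,"ry":0,"rz":0}]';python3 go.py 0.464 -0.0687 0.146 0.0286
```

```text
time: 24.58
tool_pos: [0.4986, -0.0684, 0.1456]
ee_rot: [3.139, 0.001, 0.029]
wrist_force: [-3.2, 0.4, 6.2]
width: 0.0236
t 24.57 pos [ 0.4986 -0.0684  0.1456] rpy [3.1393e+00 8.0000e-04 2.8800e-02] F [-3.2  0.4  6.2] w 0.0236
shift (now axes) [-1.38 -0.03 -0.01] (end axes) [-1.38 -0.03 -0.01] turn [0.03 0.01 0.  ]
```

```bash
python3 -m inch '[{"grip":0,"dx":0.12,"dy":-0.02,"dz":0.03,"rx":0.03,"ry":0.01,"rz":0},{"grip":0,"dx":0.12,"dy":0,"dz":0.03,"rx":0,"ry":0,"rz":0},{"grip":0,"dx":0.12,"dy":0,"dz":0.03,"rx":0,"ry":0,"rz":0}]';python3 go.py 0.464 -0.0687 0.146 0.0286
```

```text
time: 24.95
tool_pos: [0.5079, -0.0683, 0.1453]
ee_rot: [3.14, 0.0, 0.029]
wrist_force: [-2.5, 0.5, 2.8]
width: 0.0238
t 24.95 pos [ 0.5079 -0.0683  0.1453] rpy [3.1403e+00 3.0000e-04 2.8600e-02] F [-2.5  0.5  2.8] w 0.0238
shift (now axes) [-1.75 -0.03 -0.03] (end axes) [-1.75 -0.03 -0.03] turn [0.01 0.   0.  ]
```

Same signature at the socket edge, so I'll take single steps.

```bash
python3 -m inch '[{"grip":0,"dx":0.1,"dy":0,"dz":0.03,"rx":0.01,"ry":0,"rz":0}]';python3 -m inch '[{"grip":0,"dx":0.08,"dy":0,"dz":0.03,"rx":0,"ry":0,"rz":0}]'
```

```text
time: 25.08
tool_pos: [0.511, -0.068, 0.1439]
ee_rot: [3.142, -0.001, 0.029]
wrist_force: [-0.2, 0.2, -1.3]
width: 0.0239
time: 25.2
tool_pos: [0.5133, -0.0679, 0.1423]
ee_rot: [-3.141, -0.001, 0.029]
wrist_force: [-1.0, 0.1, -1.5]
width: 0.0241
```

```bash
python3 -m inch '[{"grip":0,"dx":-0.02,"dy":0,"dz":0.15,"rx":0,"ry":0,"rz":0},{"grip":0,"dx":0,"dy":0,"dz":0.15,"rx":0,"ry":0,"rz":0},{"grip":0,"dx":0,"dy":0,"dz":0.15,"rx":0,"ry":0,"rz":0},{"grip":0,"dx":0,"dy":0,"dz":0.15,"rx":0,"ry":0,"rz":0},{"grip":0,"dx":0,"dy":0,"dz":0.15,"rx":0,"ry":0,"rz":0},{"grip":0,"dx":0,"dy":0,"dz":0.15,"rx":0,"ry":0,"rz":0},{"grip":0,"dx":0,"dy":0,"dz":0.15,"rx":0,"ry":0,"rz":0},{"grip":0,"dx":0,"dy":0,"dz":0.12,"rx":0,"ry":0,"rz":0}]';  python3 -m inch '[{"grip":0,"dx":0,"dy":0,"dz":0.12,"rx":0,"ry":0,"rz":0}]'; python3 -m inch '[{"grip":0,"dx":0,"dy":0,"dz":0.08,"rx":0,"ry":0,"rz":0}]'
```

```text
time: 26.2
tool_pos: [0.5129, -0.0678, 0.1139]
ee_rot: [-3.141, -0.002, 0.029]
wrist_force: [-1.4, 0.6, 5.0]
width: 0.0238
time: 26.32
tool_pos: [0.5128, -0.0678, 0.1108]
ee_rot: [-3.142, -0.002, 0.029]
wrist_force: [-2.3, 0.7, 4.6]
width: 0.024
time: 26.45
tool_pos: [0.513, -0.0678, 0.1105]
ee_rot: [3.142, -0.003, 0.029]
wrist_force: [-5.5, 0.4, 16.9]
width: 0.0237
```

Full stop at 0.1105. I'll lift and go to slot 0.

```bash
python3 -m inch '[{"grip":0,"dx":0,"dy":0,"dz":-0.4,"rx":0,"ry":0,"rz":0},{"grip":0,"dx":0,"dy":0,"dz":-0.7,"rx":0,"ry":0,"rz":0},{"grip":0,"dx":0,"dy":0,"dz":-0.7,"rx":0,"ry":0,"rz":0},{"grip":0,"dx":0,"dy":0,"dz":-0.5,"rx":0,"ry":0,"rz":0},{"grip":0,"dx":0,"dy":0,"dz":-0.2,"rx":0,"ry":0,"rz":0},{"grip":0,"dx":-0.5,"dy":0.7,"dz":0,"rx":0,"ry":-0.03,"rz":0},{"grip":0,"dx":-0.6,"dy":0.9,"dz":0,"rx":0,"ry":0,"rz":0},{"grip":0,"dx":-0.5,"dy":0.9,"dz":0,"rx":0,"ry":0,"rz":0},{"grip":0,"dx":-0.2,"dy":0.4,"dz":0,"rx":0,"ry":0,"rz":0},{"grip":0,"dx":0,"dy":0.1,"dz":0.1,"rx":0,"ry":0,"rz":0}]';python3 go.py 0.468 -0.1467 0.146 0.0286
```

```text
time: 27.7
tool_pos: [0.4699, -0.1455, 0.1722]
ee_rot: [-3.141, -0.001, 0.03]
wrist_force: [0.1, -0.0, -1.1]
width: 0.024
t 27.7 pos [ 0.4699 -0.1455  0.1722] rpy [-3.141e+00 -1.100e-03  3.050e-02] F [ 0.1 -0.  -1.1] w 0.024
shift (now axes) [-0.08  0.05  1.05] (end axes) [-0.08  0.05  1.05] turn [-0.01 -0.01  0.02]
```

```bash
python3 -m inch '[{"grip":0,"dx":-0.06,"dy":0.04,"dz":0.3,"rx":0,"ry":0,"rz":0.02},{"grip":0,"dx":0,"dy":0,"dz":0.3,"rx":0,"ry":0,"rz":0},{"grip":0,"dx":0,"dy":0,"dz":0.15,"rx":0,"ry":0,"rz":0}]';python3 go.py 0.468 -0.1467 0.146 0.0286
```

```text
time: 28.08
tool_pos: [0.4689, -0.1451, 0.1515]
ee_rot: [-3.139, -0.0, 0.03]
wrist_force: [-0.4, -0.2, -1.2]
width: 0.0238
t 28.07 pos [ 0.4689 -0.1451  0.1515] rpy [-3.1394e+00 -3.0000e-04  3.0400e-02] F [-0.4 -0.2 -1.2] w 0.0238
shift (now axes) [-0.04  0.07  0.22] (end axes) [-0.04  0.06  0.22] turn [-0.02 -0.    0.02]
```

```bash
python3 -m inch '[{"grip":0,"dx":0,"dy":0.06,"dz":0.1,"rx":-0.02,"ry":0,"rz":0.02},{"grip":0,"dx":0,"dy":0,"dz":0.08,"rx":0,"ry":0,"rz":0},{"grip":0,"dx":0,"dy":0,"dz":0.06,"rx":0,"ry":0,"rz":0}]';python3 -m inch '[{"grip":0,"dx":0.12,"dy":0,"dz":0.03,"rx":0,"ry":0,"rz":0},{"grip":0,"dx":0.12,"dy":0,"dz":0.03,"rx":0,"ry":0,"rz":0}]';python3 go.py 0.464 -0.147 0.146 0.0286
```

```text
time: 28.45
tool_pos: [0.469, -0.146, 0.1456]
ee_rot: [-3.141, 0.0, 0.03]
wrist_force: [-1.5, 0.9, 6.7]
width: 0.0238
time: 28.7
tool_pos: [0.475, -0.1462, 0.1456]
ee_rot: [3.141, -0.0, 0.029]
wrist_force: [-2.4, -0.8, 4.5]
width: 0.0239
t 28.7 pos [ 0.475  -0.1462  0.1456] rpy [ 3.1409e+00 -1.0000e-04  2.9400e-02] F [-2.4 -0.8  4.5] w 0.0239
shift (now axes) [-0.44  0.02 -0.01] (end axes) [-0.44  0.02 -0.01] turn [ 0.01 -0.    0.01]
```

```bash
python3 -m inch '[{"grip":0,"dx":0.12,"dy":0,"dz":0.03,"rx":0,"ry":0,"rz":0},{"grip":0,"dx":0.12,"dy":0,"dz":0.03,"rx":0,"ry":0,"rz":0}]';python3 go.py 0.464 -0.147 0.146 0.0286
```

```text
time: 28.95
tool_pos: [0.4809, -0.1464, 0.1456]
ee_rot: [3.14, 0.001, 0.029]
wrist_force: [-3.5, 0.3, 5.6]
width: 0.0235
t 28.95 pos [ 0.4809 -0.1464  0.1456] rpy [3.1397e+00 7.0000e-04 2.9200e-02] F [-3.5  0.3  5.6] w 0.0235
shift (now axes) [-0.68  0.   -0.01] (end axes) [-0.68  0.   -0.01] turn [0.02 0.01 0.01]
```

```bash
python3 -m inch '[{"grip":0,"dx":0.12,"dy":-0.01,"dz":0.03,"rx":0.02,"ry":0,"rz":0},{"grip":0,"dx":0.12,"dy":0,"dz":0.03,"rx":0,"ry":0,"rz":0}]';python3 go.py 0.464 -0.147 0.146 0.0286
```

```text
time: 29.2
tool_pos: [0.4869, -0.1465, 0.1456]
ee_rot: [3.14, 0.001, 0.029]
wrist_force: [-3.7, 0.6, 6.0]
width: 0.0239
t 29.2 pos [ 0.4869 -0.1465  0.1456] rpy [3.14e+00 1.40e-03 2.89e-02] F [-3.7  0.6  6. ] w 0.0239
shift (now axes) [-0.92 -0.01 -0.01] (end axes) [-0.92 -0.01 -0.01] turn [0.02 0.02 0.  ]
```

```bash
python3 -m inch '[{"grip":0,"dx":0.12,"dy":-0.03,"dz":0.03,"rx":0.02,"ry":0.01,"rz":0},{"grip":0,"dx":0.12,"dy":0,"dz":0.03,"rx":0,"ry":0,"rz":0}]';python3 go.py 0.464 -0.147 0.146 0.0286
```

```text
time: 29.45
tool_pos: [0.4928, -0.1463, 0.1456]
ee_rot: [3.14, 0.001, 0.029]
wrist_force: [-3.5, 0.3, 5.2]
width: 0.0242
t 29.45 pos [ 0.4928 -0.1463  0.1456] rpy [3.14e+00 1.20e-03 2.86e-02] F [-3.5  0.3  5.2] w 0.0242
shift (now axes) [-1.15 -0.01 -0.01] (end axes) [-1.15 -0.01 -0.02] turn [0.02 0.01 0.  ]
```

```bash
python3 -m inch '[{"grip":0,"dx":0.12,"dy":-0.01,"dz":0.03,"rx":0.02,"ry":0.01,"rz":0},{"grip":0,"dx":0.12,"dy":0,"dz":0.03,"rx":0,"ry":0,"rz":0}]';python3 go.py 0.464 -0.147 0.146 0.0286
```

```text
time: 29.7
tool_pos: [0.4988, -0.1465, 0.1456]
ee_rot: [3.14, 0.001, 0.028]
wrist_force: [-2.8, 0.5, 5.0]
width: 0.0234
t 29.7 pos [ 0.4988 -0.1465  0.1456] rpy [3.1404e+00 1.0000e-03 2.8400e-02] F [-2.8  0.5  5. ] w 0.0234
shift (now axes) [-1.39 -0.02 -0.01] (end axes) [-1.39 -0.02 -0.02] turn [ 0.01  0.01 -0.  ]
```

```bash
python3 -m inch '[{"grip":0,"dx":0.12,"dy":-0.03,"dz":0.03,"rx":0,"ry":0.01,"rz":0},{"grip":0,"dx":0.12,"dy":-0.01,"dz":0.03,"rx":0,"ry":0,"rz":0}]';python3 go.py 0.464 -0.147 0.146 0.0286
```

```text
time: 29.95
tool_pos: [0.5049, -0.146, 0.1455]
ee_rot: [3.139, 0.001, 0.028]
wrist_force: [-2.3, 0.4, 4.8]
width: 0.024
t 29.95 pos [ 0.5049 -0.146   0.1455] rpy [3.1386e+00 6.0000e-04 2.8000e-02] F [-2.3  0.4  4.8] w 0.024
shift (now axes) [-1.63 -0.01 -0.02] (end axes) [-1.63 -0.01 -0.02] turn [ 0.03  0.01 -0.01]
```

```bash
python3 -m inch '[{"grip":0,"dx":0.1,"dy":0,"dz":0.03,"rx":0.03,"ry":0,"rz":0}]';python3 -m inch '[{"grip":0,"dx":0.1,"dy":0,"dz":0.03,"rx":0,"ry":0,"rz":0}]'
```

```text
time: 30.08
tool_pos: [0.5081, -0.1459, 0.1445]
ee_rot: [3.141, -0.001, 0.028]
wrist_force: [-0.7, 0.1, -1.5]
width: 0.024
time: 30.2
tool_pos: [0.5111, -0.1457, 0.1429]
ee_rot: [-3.141, -0.001, 0.028]
wrist_force: [-0.9, 0.1, -0.6]
width: 0.0241
```

```bash
python3 -m inch '[{"grip":0,"dx":-0.04,"dy":0,"dz":0.15,"rx":0,"ry":0,"rz":0},{"grip":0,"dx":0,"dy":0,"dz":0.15,"rx":0,"ry":0,"rz":0},{"grip":0,"dx":0,"dy":0,"dz":0.15,"rx":0,"ry":0,"rz":0},{"grip":0,"dx":0,"dy":0,"dz":0.15,"rx":0,"ry":0,"rz":0},{"grip":0,"dx":0,"dy":0,"dz":0.15,"rx":0,"ry":0,"rz":0},{"grip":0,"dx":0,"dy":0,"dz":0.15,"rx":0,"ry":0,"rz":0},{"grip":0,"dx":0,"dy":0,"dz":0.15,"rx":0,"ry":0,"rz":0},{"grip":0,"dx":0,"dy":0,"dz":0.12,"rx":0,"ry":0,"rz":0}]';  python3 -m inch '[{"grip":0,"dx":0,"dy":0,"dz":0.12,"rx":0,"ry":0,"rz":0}]'; python3 -m inch '[{"grip":0,"dx":0,"dy":0,"dz":0.08,"rx":0,"ry":0,"rz":0}]'
```

```text
time: 31.2
tool_pos: [0.5102, -0.1454, 0.1135]
ee_rot: [-3.141, -0.002, 0.028]
wrist_force: [-2.0, 0.9, 4.7]
width: 0.024
time: 31.32
tool_pos: [0.5102, -0.1455, 0.1105]
ee_rot: [-3.141, -0.002, 0.028]
wrist_force: [-3.2, 1.1, 17.5]
width: 0.0242
time: 31.45
tool_pos: [0.5104, -0.1454, 0.1104]
ee_rot: [-3.141, -0.003, 0.028]
wrist_force: [-5.0, 0.6, 17.7]
width: 0.0239
```

```bash
python3 -m inch '[{"grip":0,"dx":0,"dy":0,"dz":-0.4,"rx":0,"ry":0,"rz":0},{"grip":0,"dx":0,"dy":0,"dz":-0.8,"rx":0,"ry":0,"rz":0},{"grip":0,"dx":0,"dy":0,"dz":-0.9,"rx":0,"ry":0,"rz":0},{"grip":0,"dx":0,"dy":0,"dz":-0.9,"rx":0,"ry":0,"rz":0},{"grip":0,"dx":-0.1,"dy":-0.5,"dz":-0.8,"rx":0,"ry":0,"rz":0},{"grip":0,"dx":-0.1,"dy":-0.9,"dz":-0.2,"rx":0,"ry":0,"rz":0}]';python3 go.py 0.481 0.3318 0.21 -0.0627
python3 - <<'E'
from h import *
p=snap('side','s5'); q=snap('top')
f=p['frame']; g=q['frame']
cv2.imwrite('pics/s5z.png',np.hstack([cv2.resize(f[150:270,260:380],(400,400)),cv2.resize(g[140:220,210:370],(400,400))])[:,:,::-1])
E
```

```text
time: 32.2
tool_pos: [0.5048, -0.1112, 0.206]
ee_rot: [-3.139, 0.0, 0.026]
wrist_force: [0.4, -0.7, -1.6]
width: 0.0237
t 32.2 pos [ 0.5048 -0.1112  0.206 ] rpy [-3.1393e+00  4.0000e-04  2.5600e-02] F [ 0.4 -0.7 -1.6] w 0.0237
shift (now axes) [ -0.5  -17.74  -0.12] (end axes) [ -2.06 -17.63  -0.16] turn [-0.03  0.01  1.01]
```

View pics/s5z.png

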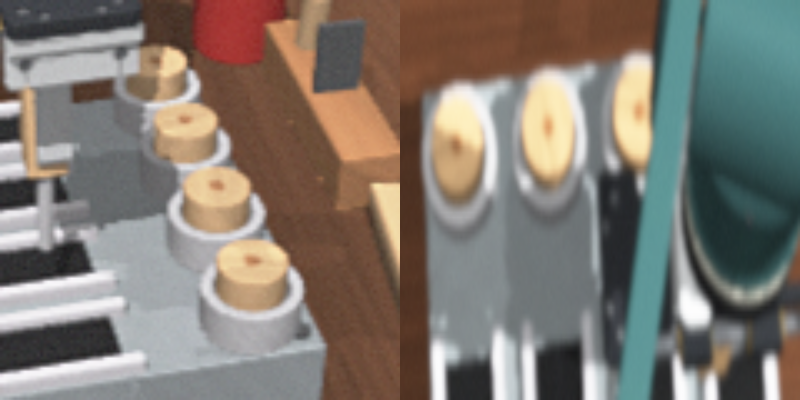

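All four plugs stand raised. I'll return the drift.

```bash
python3 -m inch '[{"grip":0,"dx":-0.1,"dy":-1,"dz":-0.05,"rx":0,"ry":0,"rz":0.5},{"grip":0,"dx":-0.1,"dy":-1,"dz":-0.05,"rx":0,"ry":0,"rz":0.5},{"grip":0,"dx":-0.12,"dy":-1,"dz":0,"rx":0,"ry":0,"rz":0},{"grip":0,"dx":-0.12,"dy":-1,"dz":0,"rx":0,"ry":0,"rz":0},{"grip":0,"dx":-0.12,"dy":-1,"dz":0,"rx":0,"ry":0,"rz":0},{"grip":0,"dx":-0.12,"dy":-1,"dz":0,"rx":0,"ry":0,"rz":0},{"grip":0,"dx":-0.12,"dy":-1,"dz":0,"rx":0,"ry":0,"rz":0},{"grip":0,"dx":-0.12,"dy":-1,"dz":0,"rx":0,"ry":0,"rz":0},{"grip":0,"dx":-0.12,"dy":-1,"dz":0,"rx":0,"ry":0,"rz":0},{"grip":0,"dx":-0.12,"dy":-1,"dz":0,"rx":0,"ry":0,"rz":0},{"grip":0,"dx":-0.12,"dy":-1,"dz":0,"rx":0,"ry":0,"rz":0},{"grip":0,"dx":-0.12,"dy":-1,"dz":0,"rx":0,"ry":0,"rz":0}]';python3 go.py 0.481 0.3318 0.21 -0.0627
```

```text
time: 33.8
tool_pos: [0.4872, 0.1913, 0.1907]
ee_rot: [3.137, 0.014, -0.068]
wrist_force: [-0.6, -1.0, -2.0]
width: 0.0237
t 33.8 pos [0.4872 0.1913 0.1907] rpy [ 3.1365  0.014  -0.0684] F [-0.6 -1.  -2. ] w 0.0237
shift (now axes) [-0.64 -5.59 -0.79] (end axes) [-0.6  -5.59 -0.77] turn [ 0.06  0.16 -0.06]
```

```bash
python3 -m inch '[{"grip":0,"dx":-0.1,"dy":-1,"dz":-0.3,"rx":0.05,"ry":0.1,"rz":0},{"grip":0,"dx":-0.1,"dy":-1,"dz":-0.2,"rx":0,"ry":0.05,"rz":0},{"grip":0,"dx":-0.1,"dy":-1,"dz":-0.2,"rx":0,"ry":0,"rz":0},{"grip":0,"dx":-0.1,"dy":-1,"dz":0,"rx":0,"ry":0,"rz":0},{"grip":0,"dx":-0.1,"dy":-0.7,"dz":0,"rx":0,"ry":0,"rz":0},{"grip":0,"dx":0,"dy":-0.3,"dz":0,"rx":0,"ry":0,"rz":0}]';python3 go.py 0.481 0.3318 0.19 -0.0627
```

```text
time: 34.55
tool_pos: [0.4854, 0.3186, 0.199]
ee_rot: [3.134, 0.006, -0.069]
wrist_force: [0.2, 0.3, -1.8]
width: 0.0238
t 34.55 pos [0.4854 0.3186 0.199 ] rpy [ 3.1342  0.0065 -0.069 ] F [ 0.2  0.3 -1.8] w 0.0238
shift (now axes) [-0.21 -0.52  0.36] (end axes) [-0.21 -0.52  0.36] turn [ 0.08  0.07 -0.07]
```

```bash
python3 -m inch '[{"grip":0,"dx":-0.2,"dy":-0.5,"dz":0,"rx":0.07,"ry":0.06,"rz":-0.06},{"grip":0,"dx":0,"dy":0,"dz":0.1,"rx":0,"ry":0,"rz":0}]';python3 go.py 0.481 0.3318 0.19 -0.0627
```

```text
time: 34.8
tool_pos: [0.4815, 0.3316, 0.1957]
ee_rot: [3.14, 0.001, -0.064]
wrist_force: [-0.4, -0.6, -1.4]
width: 0.0237
t 34.8 pos [0.4815 0.3316 0.1957] rpy [ 3.1398e+00  1.2000e-03 -6.3900e-02] F [-0.4 -0.6 -1.4] w 0.0237
shift (now axes) [-0.02 -0.01  0.23] (end axes) [-0.02 -0.01  0.23] turn [ 0.02  0.01 -0.01]
```

```bash
python3 -m inch '[{"grip":0,"dx":0,"dy":0,"dz":0.4,"rx":0.02,"ry":0,"rz":0},{"grip":0,"dx":0,"dy":0,"dz":0.4,"rx":0,"ry":0,"rz":0},{"grip":0,"dx":0,"dy":0,"dz":0.3,"rx":0,"ry":0,"rz":0},{"grip":0,"dx":0,"dy":0,"dz":0.3,"rx":0,"ry":0,"rz":0}]';python3 go.py 0.481 0.3318 0.101 -0.0627
```

```text
time: 35.3
tool_pos: [0.4815, 0.33, 0.1583]
ee_rot: [3.141, 0.001, -0.066]
wrist_force: [0.0, 0.6, -0.9]
width: 0.0241
t 35.3 pos [0.4815 0.33   0.1583] rpy [ 3.1408e+00  1.0000e-03 -6.5600e-02] F [ 0.   0.6 -0.9] w 0.0241
shift (now axes) [-0.02 -0.07  2.29] (end axes) [-0.03 -0.07  2.29] turn [ 0.01  0.01 -0.03]
```

```bash
python3 -m inch '[{"grip":0,"dx":0,"dy":-0.06,"dz":0.2,"rx":0,"ry":0,"rz":-0.03},{"grip":0,"dx":0,"dy":0,"dz":0.3,"rx":0,"ry":0,"rz":0}]';python3 -m inch '[{"grip":0,"dx":0,"dy":0,"dz":0.4,"rx":0,"ry":0,"rz":0},{"grip":0,"dx":0,"dy":0,"dz":0.4,"rx":0,"ry":0,"rz":0},{"grip":0,"dx":0,"dy":0,"dz":0.4,"rx":0,"ry":0,"rz":0}]';python3 go.py 0.481 0.3318 0.101 -0.0627
```

```text
time: 35.55
tool_pos: [0.4817, 0.3314, 0.1448]
ee_rot: [3.141, 0.001, -0.063]
wrist_force: [-0.8, 0.2, -1.0]
width: 0.0238
time: 35.92
tool_pos: [0.4817, 0.3315, 0.1129]
ee_rot: [3.141, 0.001, -0.063]
wrist_force: [-1.1, -0.1, -1.9]
width: 0.0237
t 35.92 pos [0.4817 0.3315 0.1129] rpy [ 3.141e+00  7.000e-04 -6.290e-02] F [-1.1 -0.1 -1.9] w 0.0237
shift (now axes) [-0.03 -0.01  0.48] (end axes) [-0.03 -0.01  0.48] turn [ 0.01  0.01 -0.  ]
```

```bash
python3 -m inch '[{"grip":0,"dx":0,"dy":0,"dz":0.2,"rx":0,"ry":0,"rz":0},{"grip":0,"dx":0,"dy":0,"dz":0.15,"rx":0,"ry":0,"rz":0},{"grip":0,"dx":0,"dy":0,"dz":0.05,"rx":0,"ry":0,"rz":0}]';python3 -m inch '[{"grip":0,"dx":0,"dy":0,"dz":0.07,"rx":0,"ry":0,"rz":0}]';python3 -m inch '[{"grip":0,"dx":0,"dy":0,"dz":0.05,"rx":0,"ry":0,"rz":0}]'
```

```text
time: 36.3
tool_pos: [0.4812, 0.3312, 0.1011]
ee_rot: [3.14, 0.002, -0.063]
wrist_force: [0.8, -0.1, -1.3]
width: 0.0239
time: 36.42
tool_pos: [0.4814, 0.3313, 0.1008]
ee_rot: [3.14, 0.002, -0.063]
wrist_force: [-2.9, -1.3, 7.7]
width: 0.0239
time: 36.55
tool_pos: [0.4816, 0.3315, 0.1008]
ee_rot: [3.141, 0.001, -0.063]
wrist_force: [-1.7, -1.4, 2.5]
width: 0.0237
```

The drift is seated on the block top at 0.1008, where it started. I'll release it and rise.

```bash
python3 -m inch '[{"grip":0.3,"dx":0,"dy":0,"dz":0,"rx":0,"ry":0,"rz":0},{"grip":0.5,"dx":0,"dy":0,"dz":0,"rx":0,"ry":0,"rz":0},{"grip":0.7,"dx":0,"dy":0,"dz":0,"rx":0,"ry":0,"rz":0},{"grip":0.7,"dx":0,"dy":0,"dz":0,"rx":0,"ry":0,"rz":0},{"grip":0.7,"dx":0,"dy":0,"dz":-0.3,"rx":0,"ry":0,"rz":0},{"grip":0.7,"dx":0,"dy":0,"dz":-0.8,"rx":0,"ry":0,"rz":0},{"grip":0.7,"dx":0,"dy":0,"dz":-1,"rx":0,"ry":0,"rz":0},{"grip":0.7,"dx":0,"dy":0,"dz":-1,"rx":0,"ry":0,"rz":0},{"grip":0.7,"dx":0,"dy":0,"dz":-1,"rx":0,"ry":0,"rz":0},{"grip":0.7,"dx":0,"dy":0,"dz":-0.5,"rx":0,"ry":0,"rz":0}]';python3 go.py 0.60 0.05 0.22 0.0286
python3 - <<'E'
from h import *
p=snap('wrist','w6'); p=snap('side','s6')
E
```

```text
time: 37.8
tool_pos: [0.4819, 0.3316, 0.2201]
ee_rot: [3.142, -0.0, -0.063]
wrist_force: [-0.5, 0.0, 0.0]
width: 0.0663
t 37.8 pos [0.4819 0.3316 0.2201] rpy [ 3.1416e+00 -4.0000e-04 -6.2900e-02] F [-0.5  0.   0. ] w 0.0663
shift (now axes) [5.420e+00 1.095e+01 1.000e-02] (end axes) [4.40e+00 1.14e+01 1.00e-02] turn [ 0.   -0.   -1.05]
```

View pics/w6.png

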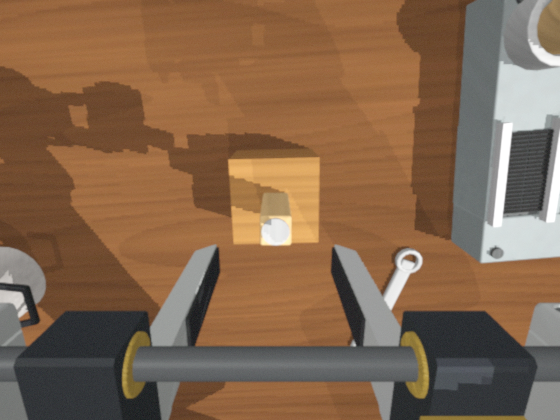

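View pics/s6.png

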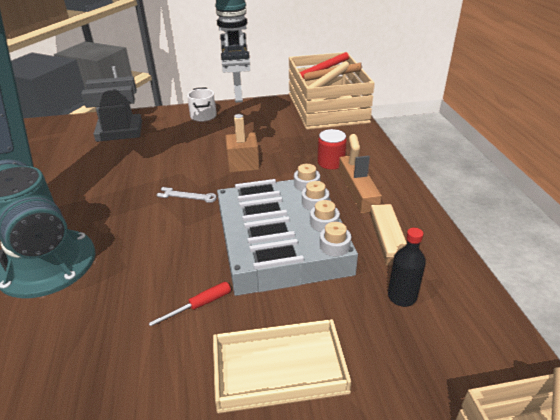

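The drift is home in the block at (240,143) in the side view, and all four plugs are up. Next I'll locate the tray and the bottle.

```bash
cat > tray.py <<'E'
from h import *
def tray():
    out=[]
    for n in ['top','side']:
        p=snap(n)
        r=spotter.regions_of(p,'tray')
        if not r: print(n,'none'); continue
        m=r[0]['pixels'].astype(np.uint8)
        c=max(cv2.findContours(m,cv2.RETR_EXTERNAL,cv2.CHAIN_APPROX_NONE)[0],key=cv2.contourArea)[:,0,:]
        # to world at rim z
        w=np.array([atz(p,q,.035)[:2] for q in c],np.float32)
        (cx,cy),(a,b),ang=cv2.minAreaRect(w)
        print(n,'score',round(r[0]['score'],2),'rim-rect c',round(cx,4),round(cy,4),'size',round(a,3),round(b,3),'ang',round(ang,1))
        w=np.array([atz(p,q,0.0)[:2] for q in c],np.float32)
        print('   z0',cv2.minAreaRect(w))
        if n=='top': cv2.imwrite('pics/tray_%d.png'%p['shot'],cv2.resize(p['frame'][170:300,390:500],None,fx=5,fy=5,interpolation=cv2.INTER_CUBIC)[:,:,::-1]); print('shot',p['shot'])
if __name__=='__main__': 
    tray()
E
python3 tray.py
python3 - <<'E'
from h import *
P={n:snap(n) for n in ['top','side']}
for q in ['oil_bottle','wood_plane','scrub_brush']:
    for n in P:
        for r in spotter.place_of(P[n],q)[:1]: print(q,n,np.round(r['pixel']),round(r['score'],2),atz(P[n],r['pixel'],0)[:2].round(3))
E
```

```text
top score 0.71 rim-rect c 0.4649 -0.3596 size 0.138 0.222 ang 87.9
   z0 ((0.47004783153533936, -0.3703668713569641), (0.14178724586963654, 0.22827035188674927), 87.90330505371094)
shot 28
side score 0.65 rim-rect c 0.4653 -0.3729 size 0.149 0.219 ang 88.0
   z0 ((0.4688263535499573, -0.34923335909843445), (0.15666642785072327, 0.23064199090003967), 88.00497436523438)
oil_bottle top [381. 123.] 0.62 [ 0.741 -0.259]
oil_bottle side [401. 295.] 0.79 [ 0.738 -0.243]
wood_plane top [219. 124.] 0.65 [0.761 0.128]
wood_plane side [357. 192.] 0.59 [0.763 0.124]
scrub_brush top [305. 119.] 0.75 [ 0.763 -0.078]
scrub_brush side [389. 239.] 0.77 [ 0.777 -0.074]
```

View pics/tray_28.png

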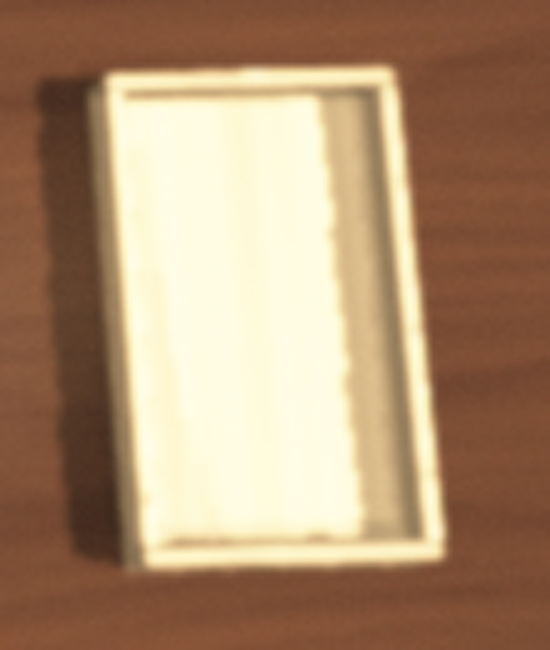

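The rim corners in the zoomed view are (104,72), (395,68), (444,560) and (143,567). I'll compute the pose from them.

```bash
cat > rim.py <<'E'
from h import *
import sys
v=[float(a) for a in sys.argv[1:9]]
p=snap('top')
w=np.array([atz(p,((v[i]+.5)/5-.5+390,(v[i+1]+.5)/5-.5+170),.035)[:2] for i in (0,2,4,6)])
c=w.mean(0); d=w[0]+w[1]-w[2]-w[3]; yaw=np.arctan2(d[1],d[0])
print(w.round(4).tolist(),'c',c.round(4),'yaw',round(yaw,4),'len',np.linalg.norm(w[0]-w[3]),np.linalg.norm(w[1]-w[2]),'wid',np.linalg.norm(w[0]-w[1]),np.linalg.norm(w[2]-w[3]))
for s in (-.075,-.025,.025,.075): print(s,(c+s*np.array([np.cos(yaw),np.sin(yaw)])).round(4))
E
python3 rim.py 104 72 395 68 444 560 143 567; python3 go.py 0.6238 -0.1422 0.20 0.0286
```

```text
[[0.5786, -0.3028], [0.5724, -0.4342], [0.352, -0.4251], [0.357, -0.2945]] c [ 0.465  -0.3641] yaw -0.0394 len 0.22180597526488757 0.22055344721848616 wid 0.13158252330278616 0.1306987644272458
-0.075 [ 0.3901 -0.3612]
-0.025 [ 0.44   -0.3632]
0.025 [ 0.49   -0.3651]
0.075 [ 0.5399 -0.3671]
t 38.55 pos [0.4813 0.3313 0.2177] rpy [ 3.1397e+00  2.5000e-03 -6.3000e-02] F [-1.3 -0.2 -0.4] w 0.0656
shift (now axes) [ 6.88 18.54  0.72] (end axes) [ 5.16 19.09  0.71] turn [ 0.02  0.03 -1.05]
```

```bash
python3 -m inch '[{"grip":0.7,"dx":0.25,"dy":0.7,"dz":0,"rx":0,"ry":0,"rz":-0.5},{"grip":0.7,"dx":0.25,"dy":1,"dz":0,"rx":0,"ry":0,"rz":-0.5},{"grip":0.7,"dx":0.27,"dy":1,"dz":0,"rx":0,"ry":0,"rz":0},{"grip":0.7,"dx":0.27,"dy":1,"dz":0,"rx":0,"ry":0,"rz":0},{"grip":0.7,"dx":0.27,"dy":1,"dz":0,"rx":0,"ry":0,"rz":0},{"grip":0.7,"dx":0.27,"dy":1,"dz":0,"rx":0,"ry":0,"rz":0},{"grip":0.7,"dx":0.27,"dy":1,"dz":0,"rx":0,"ry":0,"rz":0},{"grip":0.7,"dx":0.27,"dy":1,"dz":0,"rx":0,"ry":0,"rz":0},{"grip":0.7,"dx":0.27,"dy":1,"dz":0,"rx":0,"ry":0,"rz":0},{"grip":0.7,"dx":0.27,"dy":1,"dz":0,"rx":0,"ry":0,"rz":0},{"grip":0.7,"dx":0.27,"dy":1,"dz":0,"rx":0,"ry":0,"rz":0},{"grip":0.7,"dx":0.27,"dy":1,"dz":0,"rx":0,"ry":0,"rz":0}]';python3 go.py 0.6238 -0.1422 0.20 0.0286
```

```text
time: 40.05
tool_pos: [0.5693, 0.0332, 0.2189]
ee_rot: [3.141, -0.0, 0.032]
wrist_force: [1.0, -0.1, -0.2]
width: 0.0656
t 40.05 pos [0.5693 0.0332 0.2189] rpy [ 3.1408e+00 -2.0000e-04  3.1700e-02] F [ 1.  -0.1 -0.2] w 0.0656
shift (now axes) [1.96 7.08 0.76] (end axes) [1.98 7.08 0.76] turn [ 0.01 -0.    0.04]
```

```bash
python3 -m inch '[{"grip":0.7,"dx":0.28,"dy":1,"dz":0,"rx":0,"ry":0,"rz":0},{"grip":0.7,"dx":0.28,"dy":1,"dz":0,"rx":0,"ry":0,"rz":0},{"grip":0.7,"dx":0.28,"dy":1,"dz":0,"rx":0,"ry":0,"rz":0},{"grip":0.7,"dx":0.28,"dy":1,"dz":0,"rx":0,"ry":0,"rz":0},{"grip":0.7,"dx":0.28,"dy":1,"dz":0,"rx":0,"ry":0,"rz":0},{"grip":0.7,"dx":0.28,"dy":1,"dz":0,"rx":0,"ry":0,"rz":0},{"grip":0.7,"dx":0.15,"dy":0.6,"dz":0.2,"rx":0,"ry":0,"rz":0},{"grip":0.7,"dx":0,"dy":0.2,"dz":0.3,"rx":0,"ry":0,"rz":0},{"grip":0.7,"dx":0,"dy":0,"dz":0.2,"rx":0,"ry":0,"rz":0}]';python3 go.py 0.6238 -0.1422 0.111 0.0286
```

```text
time: 41.18
tool_pos: [0.6224, -0.1428, 0.2006]
ee_rot: [3.142, -0.001, 0.03]
wrist_force: [0.3, 0.7, 0.5]
width: 0.0658
t 41.17 pos [ 0.6224 -0.1428  0.2006] rpy [ 3.1416e+00 -9.0000e-04  2.9900e-02] F [0.3 0.7 0.5] w 0.0658
shift (now axes) [ 0.05 -0.02  3.58] (end axes) [ 0.06 -0.02  3.58] turn [ 0.   -0.01  0.01]
```

```bash
python3 -m inch '[{"grip":0.7,"dx":0.05,"dy":-0.02,"dz":0.7,"rx":0,"ry":0,"rz":0},{"grip":0.7,"dx":0,"dy":0,"dz":0.8,"rx":0,"ry":0,"rz":0},{"grip":0.7,"dx":0,"dy":0,"dz":0.8,"rx":0,"ry":0,"rz":0},{"grip":0.7,"dx":0,"dy":0,"dz":0.6,"rx":0,"ry":0,"rz":0},{"grip":0.7,"dx":0,"dy":0,"dz":0.2,"rx":0,"ry":0,"rz":0},{"grip":0.7,"dx":0,"dy":0,"dz":0.1,"rx":0,"ry":0,"rz":0}]';python3 go.py 0.6238 -0.1422 0.111 0.0286;python3 - <<'E'
from h import *
p=snap('wrist','w7'); p=snap('side','s7')
E
```

```text
time: 41.92
tool_pos: [0.6222, -0.1375, 0.1136]
ee_rot: [-3.139, 0.003, 0.035]
wrist_force: [0.2, -0.0, 0.2]
width: 0.0658
t 41.92 pos [ 0.6222 -0.1375  0.1136] rpy [-3.139e+00  2.500e-03  3.500e-02] F [ 0.2 -0.   0.2] w 0.0658
shift (now axes) [0.06 0.19 0.1 ] (end axes) [0.06 0.19 0.1 ] turn [-0.03  0.03  0.07]
```

View pics/w7.png

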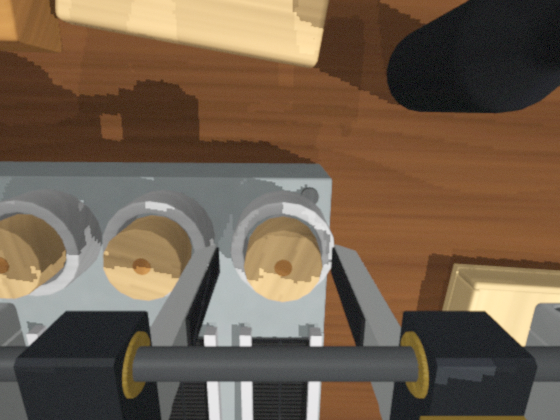

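```bash
python3 -m inch '[{"grip":0.7,"dx":0.05,"dy":0.19,"dz":0.04,"rx":0,"ry":0,"rz":0.05}]'; python3 go.py 0.6238 -0.1422 0.111 0.0286;python3 - <<'E'
from h import *
p=snap('wrist'); 
f=p['frame'].copy()
pt=proj(p,(.6238,-.1422,.113)); print(pt)
cv2.circle(f,(int(pt[0]),int(pt[1])),4,(255,0,0),1)
cv2.imwrite('pics/w8.png',f[180:420,150:450,::-1])
E
```

```text
time: 42.15
tool_pos: [0.6243, -0.1424, 0.1138]
ee_rot: [-3.14, 0.001, 0.031]
wrist_force: [-0.1, -0.3, -0.2]
width: 0.0658
t 42.15 pos [ 0.6243 -0.1424  0.1138] rpy [-3.1397e+00  6.0000e-04  3.0700e-02] F [-0.1 -0.3 -0.2] w 0.0658
shift (now axes) [-0.02 -0.01  0.11] (end axes) [-0.02 -0.01  0.11] turn [-0.02  0.01  0.02]
[275.3790425  271.04033258]
```

View pics/w8.png

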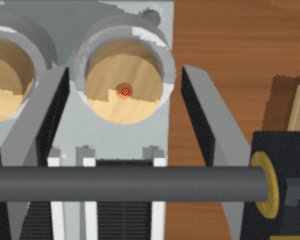

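```bash
python3 -m inch '[{"grip":0.7,"dx":0,"dy":0,"dz":0.1,"rx":0,"ry":0,"rz":0},{"grip":0.55,"dx":0,"dy":0,"dz":0,"rx":0,"ry":0,"rz":0},{"grip":0.45,"dx":0,"dy":0,"dz":0,"rx":0,"ry":0,"rz":0},{"grip":0.3,"dx":0,"dy":0,"dz":0,"rx":0,"ry":0,"rz":0},{"grip":0.3,"dx":0,"dy":0,"dz":0,"rx":0,"ry":0,"rz":0},{"grip":0.3,"dx":0,"dy":0,"dz":0,"rx":0,"ry":0,"rz":0}]'; python3 go.py 0.6238 -0.1422 0.111 0.0286
```

```text
time: 42.95
tool_pos: [0.6249, -0.1437, 0.1119]
ee_rot: [-3.141, -0.001, 0.029]
wrist_force: [0.1, 0.4, -1.0]
width: 0.0436
t 42.95 pos [ 0.6249 -0.1437  0.1119] rpy [-3.1405e+00 -1.0000e-03  2.9300e-02] F [ 0.1  0.4 -1. ] w 0.0436
shift (now axes) [-0.04 -0.06  0.04] (end axes) [-0.04 -0.06  0.04] turn [-0.01 -0.01  0.01]
```

```bash
python3 -m inch '[{"grip":0.3,"dx":0,"dy":0,"dz":-0.3,"rx":0,"ry":0,"rz":0},{"grip":0.3,"dx":0,"dy":0,"dz":-0.6,"rx":0,"ry":0,"rz":0},{"grip":0.3,"dx":0,"dy":0,"dz":-0.8,"rx":0,"ry":0,"rz":0},{"grip":0.3,"dx":0,"dy":0,"dz":-0.6,"rx":0,"ry":0,"rz":0},{"grip":0.3,"dx":-0.25,"dy":0.6,"dz":-0.2,"rx":0,"ry":0,"rz":0.4},{"grip":0.3,"dx":-0.4,"dy":0.9,"dz":0,"rx":0,"ry":0,"rz":0.4},{"grip":0.3,"dx":-0.4,"dy":1,"dz":0,"rx":0,"ry":0,"rz":0},{"grip":0.3,"dx":-0.4,"dy":1,"dz":0,"rx":0,"ry":0,"rz":0},{"grip":0.3,"dx":-0.4,"dy":1,"dz":0,"rx":0,"ry":0,"rz":0},{"grip":0.3,"dx":-0.4,"dy":1,"dz":0,"rx":0,"ry":0,"rz":0},{"grip":0.3,"dx":-0.4,"dy":1,"dz":0,"rx":0,"ry":0,"rz":0}]'; python3 go.py 0.5399 -0.3671 0.08 -0.0394
```

```text
time: 44.32
tool_pos: [0.548, -0.3133, 0.1797]
ee_rot: [3.139, -0.0, -0.051]
wrist_force: [-0.9, 0.2, -0.7]
width: 0.0431
t 44.33 pos [ 0.548  -0.3133  0.1797] rpy [ 3.1394e+00 -4.0000e-04 -5.1400e-02] F [-0.9  0.2 -0.7] w 0.0431
shift (now axes) [-0.21  2.16  3.99] (end axes) [-0.24  2.16  3.99] turn [ 0.02 -0.   -0.14]
```

```bash
python3 -m inch '[{"grip":0.3,"dx":-0.1,"dy":0.9,"dz":0.2,"rx":0,"ry":0,"rz":-0.1},{"grip":0.3,"dx":-0.1,"dy":0.7,"dz":0.5,"rx":0,"ry":0,"rz":0},{"grip":0.3,"dx":0,"dy":0.3,"dz":0.5,"rx":0,"ry":0,"rz":0},{"grip":0.3,"dx":0,"dy":0,"dz":0.5,"rx":0,"ry":0,"rz":0}]'; python3 go.py 0.5399 -0.3671 0.08 -0.0394
python3 - <<'E'
from h import *
p=snap('side','s9'); p=snap('top','t9')
E
```

```text
time: 44.82
tool_pos: [0.5373, -0.3663, 0.1352]
ee_rot: [3.139, 0.0, -0.051]
wrist_force: [-0.0, 0.1, -0.2]
width: 0.0431
t 44.83 pos [ 0.5373 -0.3663  0.1352] rpy [ 3.1389e+00  5.0000e-04 -5.0800e-02] F [-0.   0.1 -0.2] w 0.0431
shift (now axes) [0.11 0.02 2.21] (end axes) [0.1  0.03 2.21] turn [ 0.03  0.01 -0.13]
```

View pics/s9.png

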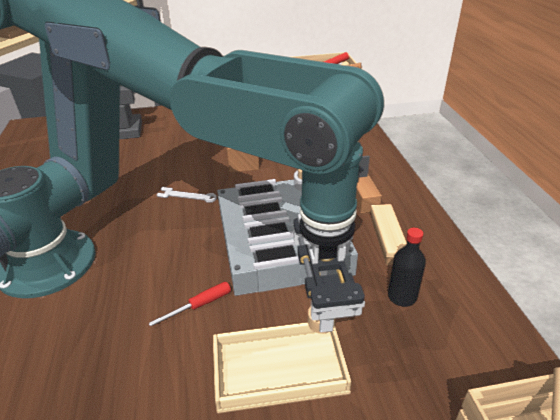

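View pics/t9.png

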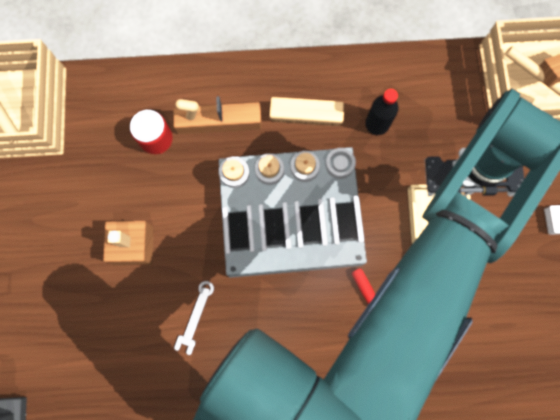

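The tray hasn't moved: its corners in the side view are the same as before. I'll lower the plug.

```bash
python3 -m inch '[{"grip":0.3,"dx":0.1,"dy":0.02,"dz":0.7,"rx":0.02,"ry":0,"rz":-0.13},{"grip":0.3,"dx":0,"dy":0,"dz":0.8,"rx":0,"ry":0,"rz":0},{"grip":0.3,"dx":0,"dy":0,"dz":0.6,"rx":0,"ry":0,"rz":0}]'; python3 go.py 0.5399 -0.3671 0.033 -0.0394
```

```text
time: 45.3
tool_pos: [0.5412, -0.3637, 0.0798]
ee_rot: [-3.141, 0.001, -0.034]
wrist_force: [-1.0, 0.7, -0.4]
width: 0.0434
t 45.3 pos [ 0.5412 -0.3637  0.0798] rpy [-3.1413e+00  8.0000e-04 -3.3700e-02] F [-1.   0.7 -0.4] w 0.0434
shift (now axes) [-0.04  0.14  1.87] (end axes) [-0.05  0.14  1.87] turn [-0.    0.01  0.06]
```

```bash
python3 -m inch '[{"grip":0.3,"dx":-0.04,"dy":0.14,"dz":0.5,"rx":0,"ry":0,"rz":0.05},{"grip":0.3,"dx":0,"dy":0,"dz":0.6,"rx":0,"ry":0,"rz":0},{"grip":0.3,"dx":0,"dy":0,"dz":0.4,"rx":0,"ry":0,"rz":0},{"grip":0.3,"dx":0,"dy":0,"dz":0.15,"rx":0,"ry":0,"rz":0}]'; python3 go.py 0.5399 -0.3671 0.033 -0.0394
```

```text
time: 45.8
tool_pos: [0.5397, -0.3664, 0.0342]
ee_rot: [-3.14, 0.003, -0.037]
wrist_force: [-0.9, 0.1, -0.2]
width: 0.0435
t 45.8 pos [ 0.5397 -0.3664  0.0342] rpy [-3.1398e+00  2.6000e-03 -3.7200e-02] F [-0.9  0.1 -0.2] w 0.0435
shift (now axes) [0.01 0.03 0.05] (end axes) [0.01 0.03 0.05] turn [-0.02  0.03  0.02]
```

```bash
python3 -m inch '[{"grip":0.3,"dx":0,"dy":0.02,"dz":0.06,"rx":-0.02,"ry":0.02,"rz":0},{"grip":0.3,"dx":0,"dy":0,"dz":0.05,"rx":0,"ry":0,"rz":0}]'; python3 go.py 0.5399 -0.3671 0.033 -0.0394
```

```text
time: 46.05
tool_pos: [0.54, -0.3672, 0.0323]
ee_rot: [3.141, -0.0, -0.037]
wrist_force: [-1.8, 0.5, 3.8]
width: 0.0428
t 46.05 pos [ 0.54   -0.3672  0.0323] rpy [ 3.1408e+00 -1.0000e-04 -3.7300e-02] F [-1.8  0.5  3.8] w 0.0428
shift (now axes) [-0.   -0.   -0.03] (end axes) [-0.   -0.   -0.03] turn [ 0.01 -0.    0.02]
```

Contact at 4 N. I'll open to 0.7 and rise.

```bash
python3 -m inch '[{"grip":0.55,"dx":0,"dy":0,"dz":0,"rx":0,"ry":0,"rz":0},{"grip":0.65,"dx":0,"dy":0,"dz":0,"rx":0,"ry":0,"rz":0},{"grip":0.68,"dx":0,"dy":0,"dz":0,"rx":0,"ry":0,"rz":0},{"grip":0.68,"dx":0,"dy":0,"dz":-0.3,"rx":0,"ry":0,"rz":0},{"grip":0.68,"dx":0,"dy":0,"dz":-0.8,"rx":0,"ry":0,"rz":0},{"grip":0.68,"dx":0,"dy":0,"dz":-1,"rx":0,"ry":0,"rz":0},{"grip":0.68,"dx":0,"dy":0,"dz":-1,"rx":0,"ry":0,"rz":0},{"grip":0.68,"dx":0.1,"dy":-0.2,"dz":-1,"rx":0,"ry":0,"rz":0},{"grip":0.68,"dx":0.25,"dy":-0.7,"dz":-1,"rx":0,"ry":0,"rz":-0.4},{"grip":0.68,"dx":0.25,"dy":-1,"dz":-0.5,"rx":0,"ry":0,"rz":-0.4}]'; python3 go.py 0.6215 -0.0643 0.2 0.0286
```

```text
time: 47.3
tool_pos: [0.5569, -0.3212, 0.1861]
ee_rot: [3.134, -0.008, 0.032]
wrist_force: [0.2, -0.1, -0.3]
width: 0.064
t 47.3 pos [ 0.5569 -0.3212  0.1861] rpy [ 3.1343 -0.0078  0.0317] F [ 0.2 -0.1 -0.3] w 0.064
shift (now axes) [  2.91 -10.19  -0.61] (end axes) [  2.88 -10.2   -0.56] turn [ 0.08 -0.09  0.04]
```

```bash
python3 -m inch '[{"grip":0.68,"dx":0.29,"dy":-1,"dz":-0.2,"rx":0.07,"ry":-0.08,"rz":0},{"grip":0.68,"dx":0.29,"dy":-1,"dz":-0.2,"rx":0,"ry":0,"rz":0},{"grip":0.68,"dx":0.29,"dy":-1,"dz":0,"rx":0,"ry":0,"rz":0},{"grip":0.68,"dx":0.29,"dy":-1,"dz":0,"rx":0,"ry":0,"rz":0},{"grip":0.68,"dx":0.29,"dy":-1,"dz":0,"rx":0,"ry":0,"rz":0},{"grip":0.68,"dx":0.29,"dy":-1,"dz":0,"rx":0,"ry":0,"rz":0},{"grip":0.68,"dx":0.29,"dy":-1,"dz":0,"rx":0,"ry":0,"rz":0},{"grip":0.68,"dx":0.29,"dy":-1,"dz":0,"rx":0,"ry":0,"rz":0},{"grip":0.68,"dx":0.25,"dy":-1,"dz":0,"rx":0,"ry":0,"rz":0},{"grip":0.68,"dx":0.2,"dy":-0.6,"dz":0,"rx":0,"ry":0,"rz":0},{"grip":0.68,"dx":0,"dy":-0.2,"dz":0,"rx":0,"ry":0,"rz":0}]'; python3 go.py 0.6215 -0.0643 0.16 0.0286
```

```text
time: 48.68
tool_pos: [0.6177, -0.0531, 0.2037]
ee_rot: [3.14, -0.006, 0.047]
wrist_force: [0.4, -0.3, 0.8]
width: 0.0643
t 48.67 pos [ 0.6177 -0.0531  0.2037] rpy [ 3.1397 -0.0056  0.0472] F [ 0.4 -0.3  0.8] w 0.0643
shift (now axes) [0.12 0.45 1.75] (end axes) [0.14 0.45 1.75] turn [ 0.02 -0.06  0.21]
```

```bash
python3 -m inch '[{"grip":0.68,"dx":0.12,"dy":0.43,"dz":0.4,"rx":0.02,"ry":-0.05,"rz":0.2},{"grip":0.68,"dx":0,"dy":0,"dz":0.7,"rx":0,"ry":0,"rz":0},{"grip":0.68,"dx":0,"dy":0,"dz":0.5,"rx":0,"ry":0,"rz":0}]'; python3 go.py 0.6215 -0.0643 0.1115 0.0286
```

```text
time: 49.05
tool_pos: [0.6214, -0.0663, 0.1618]
ee_rot: [3.14, -0.002, 0.027]
wrist_force: [-0.7, -0.7, -0.2]
width: 0.0639
t 49.05 pos [ 0.6214 -0.0663  0.1618] rpy [ 3.1402e+00 -1.6000e-03  2.6600e-02] F [-0.7 -0.7 -0.2] w 0.0639
shift (now axes) [ 0.   -0.08  2.01] (end axes) [ 0.01 -0.08  2.01] turn [ 0.02 -0.02 -0.02]
```

```bash
python3 -m inch '[{"grip":0.68,"dx":0,"dy":-0.07,"dz":0.4,"rx":0,"ry":0,"rz":0},{"grip":0.68,"dx":0,"dy":0,"dz":0.7,"rx":0,"ry":0,"rz":0},{"grip":0.68,"dx":0,"dy":0,"dz":0.5,"rx":0,"ry":0,"rz":0},{"grip":0.68,"dx":0,"dy":0,"dz":0.2,"rx":0,"ry":0,"rz":0}]'; python3 go.py 0.6215 -0.0643 0.1115 0.0286
```

```text
time: 49.55
tool_pos: [0.6198, -0.0653, 0.1108]
ee_rot: [3.141, 0.003, 0.025]
wrist_force: [-0.2, 0.8, -0.3]
width: 0.0641
t 49.55 pos [ 0.6198 -0.0653  0.1108] rpy [3.1412 0.0032 0.0251] F [-0.2  0.8 -0.3] w 0.0641
shift (now axes) [ 0.07 -0.04 -0.03] (end axes) [ 0.07 -0.04 -0.03] turn [ 0.    0.04 -0.04]
```

```bash
python3 -m inch '[{"grip":0.65,"dx":0.06,"dy":-0.04,"dz":-0.03,"rx":0,"ry":0.03,"rz":-0.03},{"grip":0.55,"dx":0,"dy":0,"dz":0,"rx":0,"ry":0,"rz":0},{"grip":0.45,"dx":0,"dy":0,"dz":0,"rx":0,"ry":0,"rz":0},{"grip":0.3,"dx":0,"dy":0,"dz":0,"rx":0,"ry":0,"rz":0},{"grip":0.3,"dx":0,"dy":0,"dz":0,"rx":0,"ry":0,"rz":0},{"grip":0.3,"dx":0,"dy":0,"dz":0,"rx":0,"ry":0,"rz":0}]'; python3 go.py 0.6215 -0.0643 0.1115 0.0286
```

```text
time: 50.3
tool_pos: [0.6223, -0.0641, 0.1132]
ee_rot: [3.141, -0.003, 0.028]
wrist_force: [0.8, -0.4, -0.1]
width: 0.0433
t 50.3 pos [ 0.6223 -0.0641  0.1132] rpy [ 3.1406e+00 -2.6000e-03  2.8200e-02] F [ 0.8 -0.4 -0.1] w 0.0433
shift (now axes) [-0.03  0.01  0.07] (end axes) [-0.03  0.01  0.07] turn [ 0.01 -0.03 -0.  ]
```

```bash
python3 -m inch '[{"grip":0.3,"dx":0,"dy":0,"dz":-0.3,"rx":0,"ry":0,"rz":0},{"grip":0.3,"dx":0,"dy":0,"dz":-0.6,"rx":0,"ry":0,"rz":0},{"grip":0.3,"dx":0,"dy":0,"dz":-0.8,"rx":0,"ry":0,"rz":0},{"grip":0.3,"dx":0,"dy":0,"dz":-0.6,"rx":0,"ry":0,"rz":0},{"grip":0.3,"dx":-0.25,"dy":0.6,"dz":-0.2,"rx":0,"ry":0,"rz":0.4},{"grip":0.3,"dx":-0.4,"dy":0.9,"dz":0,"rx":0,"ry":0,"rz":0.35},{"grip":0.3,"dx":-0.42,"dy":0.9,"dz":0,"rx":0,"ry":0,"rz":0},{"grip":0.3,"dx":-0.42,"dy":0.9,"dz":0,"rx":0,"ry":0,"rz":0},{"grip":0.3,"dx":-0.42,"dy":0.9,"dz":0,"rx":0,"ry":0,"rz":0},{"grip":0.3,"dx":-0.42,"dy":0.9,"dz":0,"rx":0,"ry":0,"rz":0},{"grip":0.3,"dx":-0.42,"dy":0.9,"dz":0,"rx":0,"ry":0,"rz":0},{"grip":0.3,"dx":-0.42,"dy":0.9,"dz":0,"rx":0,"ry":0,"rz":0}]'; python3 go.py 0.490 -0.3651 0.08 -0.0394
python3 - <<'E'
from h import *
p=snap('top','t10'); p=snap('side','s10')
E
```

```text
time: 51.8
tool_pos: [0.5309, -0.2442, 0.1811]
ee_rot: [3.137, -0.002, -0.05]
wrist_force: [0.1, 0.1, -1.1]
width: 0.0435
t 51.8 pos [ 0.5309 -0.2442  0.1811] rpy [ 3.1375e+00 -1.7000e-03 -5.0300e-02] F [ 0.1  0.1 -1.1] w 0.0435
shift (now axes) [-1.4   4.9   4.06] (end axes) [-1.45  4.9   4.04] turn [ 0.05 -0.02 -0.12]
```

View pics/s10.png

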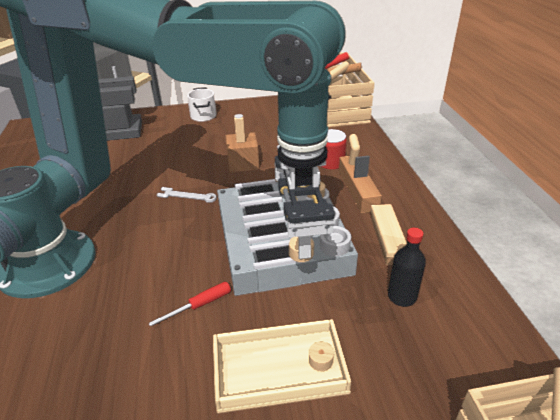

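View pics/t10.png

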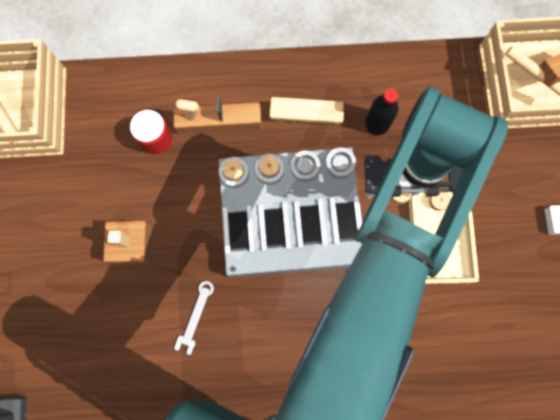

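The tray hasn't moved, and plug 0 lies in it at (321,356) in the side view. Continuing.

```bash
python3 -m inch '[{"grip":0.3,"dx":-0.28,"dy":0.95,"dz":0,"rx":0.05,"ry":0,"rz":-0.1},{"grip":0.3,"dx":-0.28,"dy":0.95,"dz":0,"rx":0,"ry":0,"rz":0},{"grip":0.3,"dx":-0.28,"dy":0.95,"dz":0,"rx":0,"ry":0,"rz":0},{"grip":0.3,"dx":-0.28,"dy":0.95,"dz":0.2,"rx":0,"ry":0,"rz":0},{"grip":0.3,"dx":-0.2,"dy":0.7,"dz":0.4,"rx":0,"ry":0,"rz":0},{"grip":0.3,"dx":0,"dy":0.2,"dz":0.5,"rx":0,"ry":0,"rz":0},{"grip":0.3,"dx":0,"dy":0,"dz":0.5,"rx":0,"ry":0,"rz":0}]'; python3 go.py 0.490 -0.3651 0.08 -0.0394
```

```text
time: 52.78
tool_pos: [0.4915, -0.3622, 0.1391]
ee_rot: [-3.139, -0.003, -0.047]
wrist_force: [-0.1, 0.3, 0.2]
width: 0.0433
t 52.77 pos [ 0.4915 -0.3622  0.1391] rpy [-3.1386e+00 -2.7000e-03 -4.6900e-02] F [-0.1  0.3  0.2] w 0.0433
shift (now axes) [-0.06  0.12  2.37] (end axes) [-0.05  0.12  2.37] turn [-0.03 -0.03 -0.09]
```

```bash
python3 -m inch '[{"grip":0.3,"dx":-0.05,"dy":0.11,"dz":0.7,"rx":-0.03,"ry":-0.02,"rz":-0.08},{"grip":0.3,"dx":0,"dy":0,"dz":0.8,"rx":0,"ry":0,"rz":0},{"grip":0.3,"dx":0,"dy":0,"dz":0.7,"rx":0,"ry":0,"rz":0},{"grip":0.3,"dx":0,"dy":0,"dz":0.1,"rx":0,"ry":0,"rz":0}]'; python3 go.py 0.490 -0.3651 0.0335 -0.0394
```

```text
time: 53.28
tool_pos: [0.4897, -0.3613, 0.0747]
ee_rot: [-3.137, 0.003, -0.036]
wrist_force: [-0.4, 0.3, -0.5]
width: 0.0436
t 53.27 pos [ 0.4897 -0.3613  0.0747] rpy [-3.1371  0.0033 -0.0358] F [-0.4  0.3 -0.5] w 0.0436
shift (now axes) [0.02 0.16 1.65] (end axes) [0.02 0.15 1.65] turn [-0.05  0.04  0.04]
```

```bash
python3 -m inch '[{"grip":0.3,"dx":0,"dy":0.14,"dz":0.4,"rx":-0.05,"ry":0.03,"rz":0.04},{"grip":0.3,"dx":0,"dy":0,"dz":0.6,"rx":0,"ry":0,"rz":0},{"grip":0.3,"dx":0,"dy":0,"dz":0.4,"rx":0,"ry":0,"rz":0},{"grip":0.3,"dx":0,"dy":0,"dz":0.1,"rx":0,"ry":0,"rz":0}]'; python3 go.py 0.490 -0.3651 0.0335 -0.0394
```

```text
time: 53.78
tool_pos: [0.4903, -0.3654, 0.0358]
ee_rot: [3.14, -0.001, -0.039]
wrist_force: [-1.0, 0.2, 0.2]
width: 0.0436
t 53.77 pos [ 0.4903 -0.3654  0.0358] rpy [ 3.1399e+00 -1.3000e-03 -3.9100e-02] F [-1.   0.2  0.2] w 0.0436
shift (now axes) [-0.01 -0.01  0.09] (end axes) [-0.01 -0.01  0.09] turn [ 0.02 -0.01  0.  ]
```

```bash
python3 -m inch '[{"grip":0.3,"dx":0,"dy":0,"dz":0.09,"rx":0,"ry":0,"rz":0},{"grip":0.3,"dx":0,"dy":0,"dz":0.05,"rx":0,"ry":0,"rz":0}]'; python3 go.py 0.490 -0.3651 0.0335 -0.0394
```

```text
time: 54.02
tool_pos: [0.4906, -0.3656, 0.033]
ee_rot: [3.14, -0.002, -0.039]
wrist_force: [-1.9, 1.2, 3.6]
width: 0.0428
t 54.02 pos [ 0.4906 -0.3656  0.033 ] rpy [ 3.1395e+00 -1.8000e-03 -3.9200e-02] F [-1.9  1.2  3.6] w 0.0428
shift (now axes) [-0.02 -0.02 -0.02] (end axes) [-0.02 -0.02 -0.02] turn [ 0.02 -0.02  0.  ]
```

```bash
python3 -m inch '[{"grip":0.55,"dx":0,"dy":0,"dz":0,"rx":0,"ry":0,"rz":0},{"grip":0.65,"dx":0,"dy":0,"dz":0,"rx":0,"ry":0,"rz":0},{"grip":0.68,"dx":0,"dy":0,"dz":0,"rx":0,"ry":0,"rz":0},{"grip":0.68,"dx":0,"dy":0,"dz":-0.3,"rx":0,"ry":0,"rz":0},{"grip":0.68,"dx":0,"dy":0,"dz":-0.8,"rx":0,"ry":0,"rz":0},{"grip":0.68,"dx":0,"dy":0,"dz":-1,"rx":0,"ry":0,"rz":0},{"grip":0.68,"dx":0,"dy":0,"dz":-1,"rx":0,"ry":0,"rz":0},{"grip":0.68,"dx":0.1,"dy":-0.2,"dz":-1,"rx":0,"ry":0,"rz":0},{"grip":0.68,"dx":0.25,"dy":-0.7,"dz":-1,"rx":0,"ry":0,"rz":-0.3},{"grip":0.68,"dx":0.25,"dy":-1,"dz":-0.7,"rx":0,"ry":0,"rz":-0.3},{"grip":0.68,"dx":0.3,"dy":-1,"dz":-0.3,"rx":0.03,"ry":-0.05,"rz":0},{"grip":0.68,"dx":0.3,"dy":-1,"dz":0,"rx":0.03,"ry":0,"rz":0}]'; python3 go.py 0.6193 0.0137 0.2 0.0286
```

```text
time: 55.52
tool_pos: [0.5221, -0.268, 0.1964]
ee_rot: [3.14, -0.004, 0.011]
wrist_force: [-0.0, -0.3, -0.2]
width: 0.0639
t 55.52 pos [ 0.5221 -0.268   0.1964] rpy [ 3.1396 -0.0041  0.011 ] F [-0.  -0.3 -0.2] w 0.0639
shift (now axes) [  4.01 -11.22  -0.15] (end axes) [  4.21 -11.15  -0.15] turn [ 0.02 -0.05 -0.2 ]
```

```bash
python3 -m inch '[{"grip":0.68,"dx":0.35,"dy":-1,"dz":0,"rx":0.02,"ry":-0.05,"rz":-0.1},{"grip":0.68,"dx":0.38,"dy":-1,"dz":0,"rx":0,"ry":0,"rz":0},{"grip":0.68,"dx":0.38,"dy":-1,"dz":0,"rx":0,"ry":0,"rz":0},{"grip":0.68,"dx":0.38,"dy":-1,"dz":0,"rx":0,"ry":0,"rz":0},{"grip":0.68,"dx":0.38,"dy":-1,"dz":0,"rx":0,"ry":0,"rz":0},{"grip":0.68,"dx":0.38,"dy":-1,"dz":0,"rx":0,"ry":0,"rz":0},{"grip":0.68,"dx":0.38,"dy":-1,"dz":0,"rx":0,"ry":0,"rz":0},{"grip":0.68,"dx":0.38,"dy":-1,"dz":0,"rx":0,"ry":0,"rz":0},{"grip":0.68,"dx":0.38,"dy":-1,"dz":0,"rx":0,"ry":0,"rz":0},{"grip":0.68,"dx":0.3,"dy":-0.8,"dz":0,"rx":0,"ry":0,"rz":0},{"grip":0.68,"dx":0.2,"dy":-0.4,"dz":0,"rx":0,"ry":0,"rz":0},{"grip":0.68,"dx":0,"dy":-0.1,"dz":0,"rx":0,"ry":0,"rz":0}]'; python3 go.py 0.6193 0.0137 0.16 0.0286
```

```text
time: 57.02
tool_pos: [0.6183, 0.0011, 0.2044]
ee_rot: [3.137, -0.01, 0.021]
wrist_force: [0.3, -0.4, -0.6]
width: 0.0638
t 57.02 pos [0.6183 0.0011 0.2044] rpy [ 3.1371 -0.0098  0.0215] F [ 0.3 -0.4 -0.6] w 0.0638
shift (now axes) [ 0.03 -0.51  1.77] (end axes) [ 0.05 -0.5   1.78] turn [ 0.05 -0.11 -0.08]
```

```bash
python3 -m inch '[{"grip":0.68,"dx":0.03,"dy":-0.5,"dz":0.4,"rx":0.05,"ry":-0.1,"rz":-0.08},{"grip":0.68,"dx":0,"dy":0,"dz":0.7,"rx":0,"ry":0,"rz":0},{"grip":0.68,"dx":0,"dy":0,"dz":0.5,"rx":0,"ry":0,"rz":0}]'; python3 go.py 0.6193 0.0137 0.112 0.0286
```

```text
time: 57.4
tool_pos: [0.6189, 0.013, 0.1623]
ee_rot: [3.141, -0.001, 0.027]
wrist_force: [0.1, -1.1, 0.5]
width: 0.0639
t 57.4 pos [0.6189 0.013  0.1623] rpy [ 3.141e+00 -1.100e-03  2.720e-02] F [ 0.1 -1.1  0.5] w 0.0639
shift (now axes) [ 0.01 -0.03  2.01] (end axes) [ 0.02 -0.03  2.01] turn [ 0.01 -0.01 -0.02]
```

```bash
python3 -m inch '[{"grip":0.68,"dx":0,"dy":-0.03,"dz":0.4,"rx":0,"ry":0,"rz":0},{"grip":0.68,"dx":0,"dy":0,"dz":0.7,"rx":0,"ry":0,"rz":0},{"grip":0.68,"dx":0,"dy":0,"dz":0.5,"rx":0,"ry":0,"rz":0},{"grip":0.68,"dx":0.02,"dy":0,"dz":0.2,"rx":0,"ry":0,"rz":0}]'; python3 go.py 0.6193 0.0137 0.112 0.0286
```

```text
time: 57.9
tool_pos: [0.6178, 0.0128, 0.1115]
ee_rot: [3.141, 0.004, 0.026]
wrist_force: [-0.2, -0.9, -0.1]
width: 0.0641
t 57.9 pos [0.6178 0.0128 0.1115] rpy [3.141  0.0035 0.0257] F [-0.2 -0.9 -0.1] w 0.0641
shift (now axes) [ 0.06 -0.03 -0.02] (end axes) [ 0.06 -0.03 -0.02] turn [ 0.01  0.04 -0.03]
```

```bash
python3 -m inch '[{"grip":0.65,"dx":0.05,"dy":-0.03,"dz":0,"rx":0,"ry":0.03,"rz":-0.03},{"grip":0.55,"dx":0,"dy":0,"dz":0,"rx":0,"ry":0,"rz":0},{"grip":0.45,"dx":0,"dy":0,"dz":0,"rx":0,"ry":0,"rz":0},{"grip":0.3,"dx":0,"dy":0,"dz":0,"rx":0,"ry":0,"rz":0},{"grip":0.3,"dx":0,"dy":0,"dz":0,"rx":0,"ry":0,"rz":0},{"grip":0.3,"dx":0,"dy":0,"dz":0,"rx":0,"ry":0,"rz":0}]'; python3 go.py 0.6193 0.0137 0.112 0.0286
```

```text
time: 58.65
tool_pos: [0.6202, 0.0136, 0.1131]
ee_rot: [3.141, -0.002, 0.029]
wrist_force: [-0.5, 0.7, -0.8]
width: 0.0433
t 58.65 pos [0.6202 0.0136 0.1131] rpy [ 3.1408e+00 -2.4000e-03  2.8700e-02] F [-0.5  0.7 -0.8] w 0.0433
shift (now axes) [-0.03 -0.    0.04] (end axes) [-0.03 -0.    0.04] turn [ 0.01 -0.03  0.  ]
```

```bash
python3 -m inch '[{"grip":0.3,"dx":0,"dy":0,"dz":-0.3,"rx":0,"ry":0,"rz":0},{"grip":0.3,"dx":0,"dy":0,"dz":-0.6,"rx":0,"ry":0,"rz":0},{"grip":0.3,"dx":0,"dy":0,"dz":-0.8,"rx":0,"ry":0,"rz":0},{"grip":0.3,"dx":0,"dy":0,"dz":-0.6,"rx":0,"ry":0,"rz":0},{"grip":0.3,"dx":-0.25,"dy":0.6,"dz":-0.2,"rx":0,"ry":0,"rz":0.35},{"grip":0.3,"dx":-0.4,"dy":0.9,"dz":0,"rx":0,"ry":0,"rz":0.35},{"grip":0.3,"dx":-0.45,"dy":0.9,"dz":0,"rx":0,"ry":0,"rz":0},{"grip":0.3,"dx":-0.45,"dy":0.9,"dz":0,"rx":0,"ry":0,"rz":0},{"grip":0.3,"dx":-0.45,"dy":0.9,"dz":0,"rx":0,"ry":0,"rz":0},{"grip":0.3,"dx":-0.45,"dy":0.9,"dz":0,"rx":0,"ry":0,"rz":0},{"grip":0.3,"dx":-0.45,"dy":0.9,"dz":0,"rx":0,"ry":0,"rz":0},{"grip":0.3,"dx":-0.45,"dy":0.9,"dz":0,"rx":0,"ry":0,"rz":0}]'; python3 go.py 0.440 -0.3632 0.08 -0.0394
```

```text
time: 60.15
tool_pos: [0.5251, -0.1666, 0.1809]
ee_rot: [3.138, -0.002, -0.044]
wrist_force: [0.3, 0.5, -0.8]
width: 0.0435
t 60.15 pos [ 0.5251 -0.1666  0.1809] rpy [ 3.1376e+00 -1.6000e-03 -4.4000e-02] F [ 0.3  0.5 -0.8] w 0.0435
shift (now axes) [-3.06  7.99  4.06] (end axes) [-3.09  7.99  4.04] turn [ 0.05 -0.02 -0.05]
```

```bash
python3 -m inch '[{"grip":0.3,"dx":-0.38,"dy":1,"dz":0,"rx":0.05,"ry":0,"rz":-0.05},{"grip":0.3,"dx":-0.38,"dy":1,"dz":0,"rx":0,"ry":0,"rz":0},{"grip":0.3,"dx":-0.38,"dy":1,"dz":0,"rx":0,"ry":0,"rz":0},{"grip":0.3,"dx":-0.38,"dy":1,"dz":0,"rx":0,"ry":0,"rz":0},{"grip":0.3,"dx":-0.38,"dy":1,"dz":0,"rx":0,"ry":0,"rz":0},{"grip":0.3,"dx":-0.38,"dy":1,"dz":0,"rx":0,"ry":0,"rz":0},{"grip":0.3,"dx":-0.3,"dy":0.8,"dz":0,"rx":0,"ry":0,"rz":0},{"grip":0.3,"dx":-0.1,"dy":0.5,"dz":0.2,"rx":0,"ry":0,"rz":0},{"grip":0.3,"dx":0,"dy":0.1,"dz":0.4,"rx":0,"ry":0,"rz":0}]'; python3 go.py 0.440 -0.3632 0.08 -0.0394
python3 - <<'E'
from h import *
p=snap('side','s11')
E
```

```text
time: 61.28
tool_pos: [0.4376, -0.3607, 0.165]
ee_rot: [3.14, 0.004, -0.058]
wrist_force: [-0.4, -0.3, -0.1]
width: 0.0432
t 61.27 pos [ 0.4376 -0.3607  0.165 ] rpy [ 3.1404  0.0035 -0.0577] F [-0.4 -0.3 -0.1] w 0.0432
shift (now axes) [0.12 0.09 3.4 ] (end axes) [0.1 0.1 3.4] turn [ 0.01  0.04 -0.21]
```

View pics/s11.png

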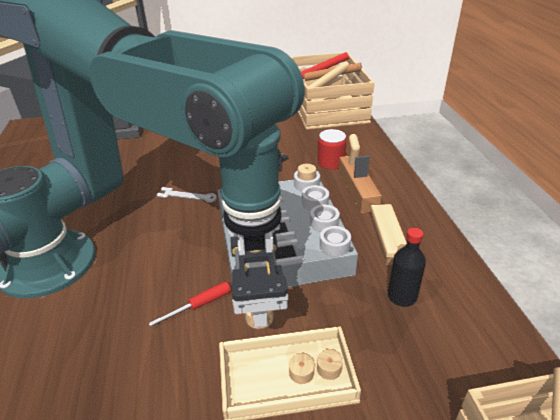

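The tray has been knocked: its side-view corners are now about (219,341), (345,330), (357,380) and (226,415). I'll re-measure it.

Run:
```python
from h import *
p=snap('side'); q=snap('top','t11')
cv2.imwrite('pics/s11z.png',cv2.resize(p['frame'][310:420,210:370],None,fx=5,fy=5,interpolation=cv2.INTER_CUBIC)[:,:,::-1])
```

```text
(no output)
```

View pics/s11z.png

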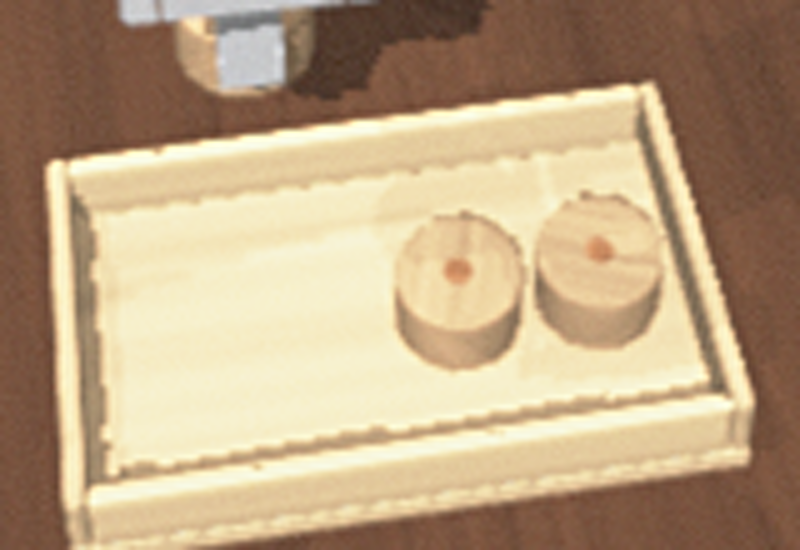

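View pics/t11.png

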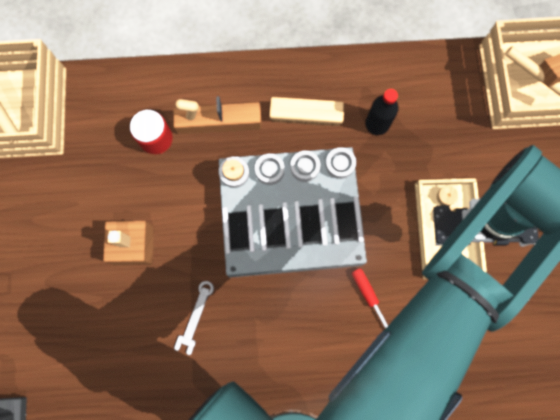

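Run:
```python
from h import *
from scipy.optimize import least_squares
p=snap('side'); q=snap('top')
cv2.imwrite('pics/t11z.png',cv2.resize(q['frame'][170:290,400:500],None,fx=5,fy=5,interpolation=cv2.INTER_CUBIC)[:,:,::-1])
S=lambda u,v:np.array([(u+.5)/5-.5+210,(v+.5)/5-.5+310])
co=[((50,163),(-.11,.065)),((650,83),(.11,.065)),((752,402),(.11,-.065)),((68,520),(-.11,-.065))]
def w(x,l): c,s=np.cos(x[2]),np.sin(x[2]); return (x[0]+c*l[0]-s*l[1],x[1]+s*l[0]+c*l[1],.035)
f=lambda x:np.hstack([proj(p,w(x,l))-S(*u) for u,l in co])
r=least_squares(f,[.47,-.37,0]); print(r.x.round(4),r.fun.round(1))
for d in [(457,271),(599,248)]: print('dot',atz(p,S(*d),.033).round(4))
for n,z in (('plug0',.007),):
  for pp in (p,q): print([ (np.round(a['pixel'],0).tolist(),round(a['score'],2),atz(pp,a['pixel'],.007)[:2].round(3)) for a in spotter.place_of(pp,n)[:5]])
```

```text
[ 0.4751 -0.3828 -0.0198] [-1.3  0.6  0.4 -0.8  1.3  0.5 -0.6 -0.8]
dot [ 0.5004 -0.383   0.033 ]
dot [ 0.5496 -0.3834  0.033 ]
[([258.0, 313.0], 0.71, array([ 0.447, -0.24 ])), ([330.0, 369.0], 0.62, array([ 0.552, -0.386])), ([301.0, 370.0], 0.6, array([ 0.501, -0.377])), ([308.0, 176.0], 0.57, array([0.651, 0.215]))]
[([442.0, 196.0], 0.76, array([ 0.552, -0.379])), ([234.0, 170.0], 0.54, array([0.643, 0.096]))]
```

View pics/t11z.png

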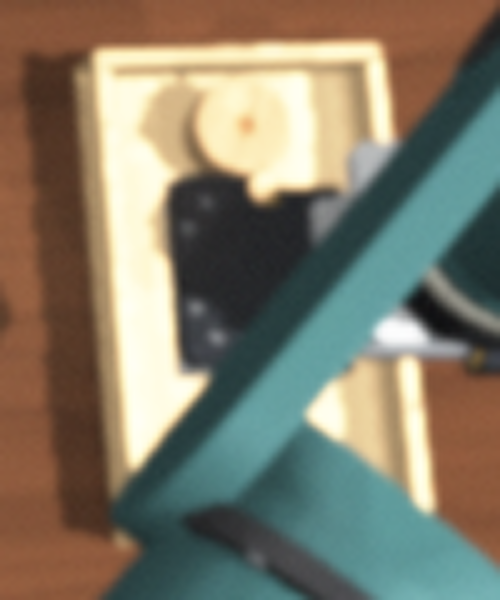

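Run:
```python
from h import *
q=snap('top')
T=lambda u,v:((u+.5)/5-.5+400,(v+.5)/5-.5+170)
a=atz(q,T(92,48),.035)[:2];b=atz(q,T(381,44),.035)[:2]
d=(a-b)/np.linalg.norm(a-b); x=np.array([d[1],-d[0]]); print(a,b,np.linalg.norm(a-b),'yaw',np.arctan2(x[1],x[0]))
print('c',(a+b)/2-.11*x, 'dot',atz(q,T(245,124),.033))
# left edge direction
e=atz(q,T(118,515),.035)[:2]; print('left edge pt',e, np.arctan2(*(a-e)[::-1]))
```

```text
[ 0.58872945 -0.32122064] [ 0.58256309 -0.45201478] 0.1309394146187888 yaw -0.047110643912947156
c [ 0.47576832 -0.38143746] dot [ 0.54973662 -0.38642373  0.033     ]
left edge pt [ 0.37862801 -0.30796395] -0.06301308972853141
```

Every cue agrees on a pure shift of about (+10, -18) mm. The new targets are (0.450, -0.381) and (0.400, -0.379).

```bash
python3 go.py 0.450 -0.3812 0.08 -0.0394; python3 -m inch '[{"grip":0.3,"dx":0.35,"dy":0.5,"dz":0.3,"rx":0,"ry":0.03,"rz":-0.2},{"grip":0.3,"dx":0.2,"dy":0.38,"dz":0.5,"rx":0,"ry":0,"rz":0},{"grip":0.3,"dx":0,"dy":0,"dz":0.6,"rx":0,"ry":0,"rz":0},{"grip":0.3,"dx":0,"dy":0,"dz":0.6,"rx":0,"ry":0,"rz":0}]'; python3 go.py 0.450 -0.3812 0.08 -0.0394
```

```text
t 61.67 pos [ 0.4385 -0.3594  0.1657] rpy [ 3.1402  0.0033 -0.0548] F [-0.1  0.2 -0.5] w 0.0436
shift (now axes) [0.52 0.84 3.43] (end axes) [0.49 0.85 3.43] turn [ 0.02  0.04 -0.18]
time: 62.18
tool_pos: [0.4532, -0.3842, 0.1134]
ee_rot: [3.138, -0.001, -0.035]
wrist_force: [-0.3, 0.6, -0.4]
width: 0.043
t 62.17 pos [ 0.4532 -0.3842  0.1134] rpy [ 3.1385e+00 -1.3000e-03 -3.5400e-02] F [-0.3  0.6 -0.4] w 0.043
shift (now axes) [-0.13 -0.12  1.34] (end axes) [-0.13 -0.11  1.34] turn [ 0.04 -0.02  0.05]
```

```bash
python3 -m inch '[{"grip":0.3,"dx":-0.12,"dy":-0.11,"dz":0.4,"rx":0.03,"ry":-0.02,"rz":0.04},{"grip":0.3,"dx":0,"dy":0,"dz":0.5,"rx":0,"ry":0,"rz":0},{"grip":0.3,"dx":0,"dy":0,"dz":0.4,"rx":0,"ry":0,"rz":0}]'; python3 go.py 0.450 -0.3812 0.0335 -0.0394
```

```text
time: 62.55
tool_pos: [0.4489, -0.3799, 0.0768]
ee_rot: [-3.139, 0.003, -0.039]
wrist_force: [0.1, 0.1, 0.1]
width: 0.0432
t 62.55 pos [ 0.4489 -0.3799  0.0768] rpy [-3.1393  0.0032 -0.039 ] F [0.1 0.1 0.1] w 0.0432
shift (now axes) [0.05 0.05 1.73] (end axes) [0.04 0.05 1.73] turn [-0.03  0.04  0.  ]
```

```bash
python3 -m inch '[{"grip":0.3,"dx":0.04,"dy":0.05,"dz":0.4,"rx":-0.03,"ry":0.03,"rz":0},{"grip":0.3,"dx":0,"dy":0,"dz":0.6,"rx":0,"ry":0,"rz":0},{"grip":0.3,"dx":0,"dy":0,"dz":0.4,"rx":0,"ry":0,"rz":0},{"grip":0.3,"dx":0,"dy":0,"dz":0.1,"rx":0,"ry":0,"rz":0}]'; python3 go.py 0.450 -0.3812 0.0335 -0.0394
```

```text
time: 63.05
tool_pos: [0.4498, -0.381, 0.0362]
ee_rot: [3.142, 0.001, -0.039]
wrist_force: [-0.4, 0.7, 0.5]
width: 0.0434
t 63.05 pos [ 0.4498 -0.381   0.0362] rpy [ 3.1415e+00  8.0000e-04 -3.8900e-02] F [-0.4  0.7  0.5] w 0.0434
shift (now axes) [0.01 0.01 0.11] (end axes) [0.01 0.01 0.11] turn [0.   0.01 0.01]
```

```bash
python3 -m inch '[{"grip":0.3,"dx":0,"dy":0,"dz":0.1,"rx":0,"ry":0,"rz":0},{"grip":0.3,"dx":0,"dy":0,"dz":0.05,"rx":0,"ry":0,"rz":0}]'; python3 go.py 0.450 -0.3812 0.0335 -0.0394
```

```text
time: 63.3
tool_pos: [0.45, -0.3812, 0.0328]
ee_rot: [3.141, 0.0, -0.039]
wrist_force: [-1.8, 1.4, 2.6]
width: 0.0432
t 63.3 pos [ 0.45   -0.3812  0.0328] rpy [ 3.1411e+00  5.0000e-04 -3.8900e-02] F [-1.8  1.4  2.6] w 0.0432
shift (now axes) [ 0.    0.   -0.03] (end axes) [ 0.    0.   -0.03] turn [0.01 0.01 0.01]
```

```bash
python3 -m inch '[{"grip":0.55,"dx":0,"dy":0,"dz":0,"rx":0,"ry":0,"rz":0},{"grip":0.65,"dx":0,"dy":0,"dz":0,"rx":0,"ry":0,"rz":0},{"grip":0.68,"dx":0,"dy":0,"dz":0,"rx":0,"ry":0,"rz":0},{"grip":0.68,"dx":0,"dy":0,"dz":-0.3,"rx":0,"ry":0,"rz":0},{"grip":0.68,"dx":0,"dy":0,"dz":-0.8,"rx":0,"ry":0,"rz":0},{"grip":0.68,"dx":0,"dy":0,"dz":-1,"rx":0,"ry":0,"rz":0},{"grip":0.68,"dx":0,"dy":0,"dz":-1,"rx":0,"ry":0,"rz":0},{"grip":0.68,"dx":0.1,"dy":-0.2,"dz":-1,"rx":0,"ry":0,"rz":0},{"grip":0.68,"dx":0.25,"dy":-0.7,"dz":-1,"rx":0,"ry":0,"rz":-0.35},{"grip":0.68,"dx":0.3,"dy":-1,"dz":-0.7,"rx":0,"ry":0,"rz":-0.35},{"grip":0.68,"dx":0.35,"dy":-1,"dz":-0.3,"rx":0.03,"ry":-0.05,"rz":0},{"grip":0.68,"dx":0.35,"dy":-1,"dz":0,"rx":0.03,"ry":0,"rz":0}]'; python3 go.py 0.6171 0.0917 0.2 0.0286
```

```text
time: 64.8
tool_pos: [0.4851, -0.2838, 0.197]
ee_rot: [3.14, -0.002, 0.02]
wrist_force: [-0.4, -0.1, -0.7]
width: 0.0639
t 64.8 pos [ 0.4851 -0.2838  0.197 ] rpy [ 3.1402e+00 -2.3000e-03  2.0300e-02] F [-0.4 -0.1 -0.7] w 0.0639
shift (now axes) [  5.58 -14.91  -0.13] (end axes) [  5.71 -14.86  -0.12] turn [ 0.02 -0.03 -0.1 ]
```

```bash
python3 -m inch '[{"grip":0.68,"dx":0.38,"dy":-1,"dz":0,"rx":0,"ry":0,"rz":-0.05},{"grip":0.68,"dx":0.38,"dy":-1,"dz":0,"rx":0,"ry":0,"rz":0},{"grip":0.68,"dx":0.38,"dy":-1,"dz":0,"rx":0,"ry":0,"rz":0},{"grip":0.68,"dx":0.38,"dy":-1,"dz":0,"rx":0,"ry":0,"rz":0},{"grip":0.68,"dx":0.38,"dy":-1,"dz":0,"rx":0,"ry":0,"rz":0},{"grip":0.68,"dx":0.38,"dy":-1,"dz":0,"rx":0,"ry":0,"rz":0},{"grip":0.68,"dx":0.38,"dy":-1,"dz":0,"rx":0,"ry":0,"rz":0},{"grip":0.68,"dx":0.38,"dy":-1,"dz":0,"rx":0,"ry":0,"rz":0},{"grip":0.68,"dx":0.38,"dy":-1,"dz":0,"rx":0,"ry":0,"rz":0},{"grip":0.68,"dx":0.38,"dy":-1,"dz":0,"rx":0,"ry":0,"rz":0},{"grip":0.68,"dx":0.38,"dy":-1,"dz":0,"rx":0,"ry":0,"rz":0},{"grip":0.68,"dx":0.38,"dy":-1,"dz":0,"rx":0,"ry":0,"rz":0}]'; python3 go.py 0.6171 0.0917 0.2 0.0286
```

```text
time: 66.3
tool_pos: [0.5958, 0.0289, 0.2067]
ee_rot: [3.136, -0.015, 0.025]
wrist_force: [0.1, 0.8, -0.8]
width: 0.0638
t 66.3 pos [0.5958 0.0289 0.2067] rpy [ 3.1355 -0.0151  0.0245] F [ 0.1  0.8 -0.8] w 0.0638
shift (now axes) [ 0.91 -2.49  0.27] (end axes) [ 0.92 -2.48  0.27] turn [ 0.07 -0.17 -0.05]
```

```bash
python3 -m inch '[{"grip":0.68,"dx":0.35,"dy":-0.9,"dz":0,"rx":0.05,"ry":-0.15,"rz":-0.05},{"grip":0.68,"dx":0.35,"dy":-0.8,"dz":0,"rx":0,"ry":0,"rz":0},{"grip":0.68,"dx":0.15,"dy":-0.6,"dz":0.2,"rx":0,"ry":0,"rz":0},{"grip":0.68,"dx":0,"dy":-0.1,"dz":0.5,"rx":0,"ry":0,"rz":0},{"grip":0.68,"dx":0,"dy":0,"dz":0.5,"rx":0,"ry":0,"rz":0}]'; python3 go.py 0.6171 0.0917 0.16 0.0286
```

```text
time: 66.92
tool_pos: [0.6169, 0.0931, 0.1775]
ee_rot: [3.139, -0.006, 0.031]
wrist_force: [0.9, 0.7, -0.4]
width: 0.0637
t 66.92 pos [0.6169 0.0931 0.1775] rpy [ 3.1391 -0.0056  0.0307] F [ 0.9  0.7 -0.4] w 0.0637
shift (now axes) [0.   0.06 0.7 ] (end axes) [0.01 0.06 0.7 ] turn [ 0.03 -0.06  0.02]
```

```bash
python3 -m inch '[{"grip":0.68,"dx":0,"dy":0.05,"dz":0.5,"rx":0.03,"ry":-0.05,"rz":0.02},{"grip":0.68,"dx":0,"dy":0,"dz":0.7,"rx":0,"ry":0,"rz":0},{"grip":0.68,"dx":0,"dy":0,"dz":0.6,"rx":0,"ry":0,"rz":0}]'; python3 go.py 0.6171 0.0917 0.112 0.0286
```

```text
time: 67.3
tool_pos: [0.6159, 0.0899, 0.1282]
ee_rot: [3.141, 0.001, 0.026]
wrist_force: [-0.1, 0.6, -0.7]
width: 0.0638
t 67.3 pos [0.6159 0.0899 0.1282] rpy [3.1412e+00 1.4000e-03 2.6400e-02] F [-0.1  0.6 -0.7] w 0.0638
shift (now axes) [ 0.05 -0.07  0.65] (end axes) [ 0.05 -0.07  0.65] turn [ 0.    0.02 -0.02]
```

```bash
python3 -m inch '[{"grip":0.68,"dx":0.05,"dy":-0.07,"dz":0.3,"rx":0,"ry":0,"rz":-0.02},{"grip":0.68,"dx":0,"dy":0,"dz":0.25,"rx":0,"ry":0,"rz":0},{"grip":0.68,"dx":0,"dy":0,"dz":0.05,"rx":0,"ry":0,"rz":0}]'; python3 go.py 0.6171 0.0917 0.112 0.0286
```

```text
time: 67.68
tool_pos: [0.6163, 0.0914, 0.1102]
ee_rot: [3.141, 0.005, 0.028]
wrist_force: [0.2, 0.1, 1.1]
width: 0.064
t 67.67 pos [0.6163 0.0914 0.1102] rpy [3.1412 0.0045 0.0277] F [0.2 0.1 1.1] w 0.064
shift (now axes) [ 0.03 -0.01 -0.07] (end axes) [ 0.03 -0.01 -0.07] turn [ 0.    0.05 -0.01]
```

```bash
python3 -m inch '[{"grip":0.65,"dx":0.02,"dy":0,"dz":-0.06,"rx":0,"ry":0.04,"rz":0},{"grip":0.55,"dx":0,"dy":0,"dz":0,"rx":0,"ry":0,"rz":0},{"grip":0.45,"dx":0,"dy":0,"dz":0,"rx":0,"ry":0,"rz":0},{"grip":0.3,"dx":0,"dy":0,"dz":0,"rx":0,"ry":0,"rz":0},{"grip":0.3,"dx":0,"dy":0,"dz":0,"rx":0,"ry":0,"rz":0},{"grip":0.3,"dx":0,"dy":0,"dz":0,"rx":0,"ry":0,"rz":0}]'; python3 go.py 0.6171 0.0917 0.112 0.0286; python3 tray.py
```

```text
time: 68.42
tool_pos: [0.6179, 0.0916, 0.1138]
ee_rot: [3.141, -0.003, 0.028]
wrist_force: [0.1, 0.3, -0.5]
width: 0.0431
t 68.42 pos [0.6179 0.0916 0.1138] rpy [ 3.1413e+00 -2.9000e-03  2.7900e-02] F [ 0.1  0.3 -0.5] w 0.0431
shift (now axes) [-0.03 -0.01  0.07] (end axes) [-0.03 -0.01  0.07] turn [ 0.   -0.03 -0.01]
top score 0.78 rim-rect c 0.4749 -0.3784 size 0.14 0.222 ang 87.8
   z0 ((0.48033273220062256, -0.38976070284843445), (0.1444246470928192, 0.2286445051431656), 87.78359985351562)
shot 46
side score 0.93 rim-rect c 0.4755 -0.3905 size 0.15 0.22 ang 88.9
   z0 ((0.4794806241989136, -0.3677961230278015), (0.15747536718845367, 0.23097871243953705), 88.87232971191406)
```

View pics/tray_46.png

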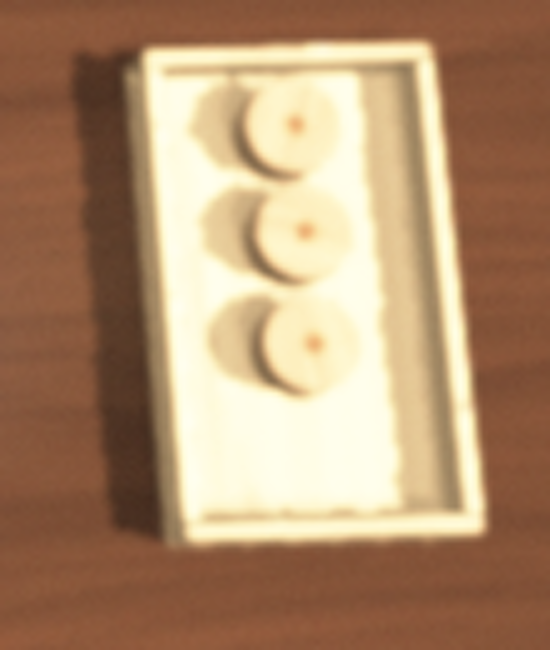

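Three plugs lie in a row at (295,125), (306,231) and (315,343), and the free end of the tray is at the bottom. I'll recompute the last target.

```bash
python3 rim.py 142 48 433 43 487 532 182 542; python3 go.py 0.400 -0.3792 0.2 -0.0394
python3 - <<'E'
from h import *
p=snap('top')
for v in [(295,125),(306,231),(315,343)]: print(atz(p,((v[0]+.5)/5-.5+390,(v[1]+.5)/5-.5+170),.033).round(4))
E
```

```text
[[0.5887, -0.3212], [0.583, -0.453], [0.3629, -0.4454], [0.3666, -0.3126]] c [ 0.4753 -0.3831] yaw -0.0364 len 0.22225037107020412 0.22020760690530344 wid 0.13188901549404172 0.13284462690999388
-0.075 [ 0.4004 -0.3803]
-0.025 [ 0.4503 -0.3822]
0.025 [ 0.5003 -0.384 ]
0.075 [ 0.5503 -0.3858]
t 68.67 pos [0.6179 0.0916 0.1137] rpy [ 3.1412e+00 -2.7000e-03  2.8000e-02] F [-1.  -0.7  0. ] w 0.0434
shift (now axes) [-9.23 18.58 -3.47] (end axes) [-7.97 19.16 -3.45] turn [ 0.   -0.03  0.77]
[ 0.5493 -0.3864  0.033 ]
[ 0.5006 -0.385   0.033 ]
[ 0.4502 -0.3824  0.033 ]
```

```bash
python3 -m inch '[{"grip":0.3,"dx":0,"dy":0,"dz":-0.3,"rx":0,"ry":0,"rz":0},{"grip":0.3,"dx":0,"dy":0,"dz":-0.6,"rx":0,"ry":0,"rz":0},{"grip":0.3,"dx":0,"dy":0,"dz":-0.8,"rx":0,"ry":0,"rz":0},{"grip":0.3,"dx":0,"dy":0,"dz":-0.6,"rx":0,"ry":0,"rz":0},{"grip":0.3,"dx":-0.25,"dy":0.6,"dz":-0.2,"rx":0,"ry":0,"rz":0.35},{"grip":0.3,"dx":-0.4,"dy":0.9,"dz":-0.1,"rx":0,"ry":0,"rz":0.35},{"grip":0.3,"dx":-0.42,"dy":0.95,"dz":0,"rx":0,"ry":0,"rz":0},{"grip":0.3,"dx":-0.42,"dy":0.95,"dz":0,"rx":0,"ry":0,"rz":0},{"grip":0.3,"dx":-0.42,"dy":0.95,"dz":0,"rx":0,"ry":0,"rz":0},{"grip":0.3,"dx":-0.42,"dy":0.95,"dz":0,"rx":0,"ry":0,"rz":0},{"grip":0.3,"dx":-0.42,"dy":0.95,"dz":0,"rx":0,"ry":0,"rz":0},{"grip":0.3,"dx":-0.42,"dy":0.95,"dz":0,"rx":0,"ry":0,"rz":0}]'; python3 go.py 0.400 -0.380 0.15 -0.0394
```

```text
time: 70.22
tool_pos: [0.5229, -0.0998, 0.181]
ee_rot: [3.138, 0.003, -0.049]
wrist_force: [0.2, -0.2, -0.6]
width: 0.0436
t 70.22 pos [ 0.5229 -0.0998  0.181 ] rpy [ 3.1385e+00  3.0000e-03 -4.8900e-02] F [ 0.2 -0.2 -0.6] w 0.0436
shift (now axes) [-4.36 11.43  1.29] (end axes) [-4.47 11.39  1.24] turn [ 0.04  0.03 -0.11]
```

```bash
python3 -m inch '[{"grip":0.3,"dx":-0.38,"dy":1,"dz":0,"rx":0.03,"ry":0.03,"rz":-0.05},{"grip":0.3,"dx":-0.4,"dy":1,"dz":0,"rx":0,"ry":0,"rz":0},{"grip":0.3,"dx":-0.4,"dy":1,"dz":0,"rx":0,"ry":0,"rz":0},{"grip":0.3,"dx":-0.4,"dy":1,"dz":0,"rx":0,"ry":0,"rz":0},{"grip":0.3,"dx":-0.4,"dy":1,"dz":0,"rx":0,"ry":0,"rz":0},{"grip":0.3,"dx":-0.4,"dy":1,"dz":0,"rx":0,"ry":0,"rz":0},{"grip":0.3,"dx":-0.4,"dy":1,"dz":0,"rx":0,"ry":0,"rz":0},{"grip":0.3,"dx":-0.4,"dy":1,"dz":0,"rx":0,"ry":0,"rz":0},{"grip":0.3,"dx":-0.4,"dy":1,"dz":0,"rx":0,"ry":0,"rz":0},{"grip":0.3,"dx":-0.35,"dy":0.9,"dz":0,"rx":0,"ry":0,"rz":0},{"grip":0.3,"dx":-0.3,"dy":0.7,"dz":0,"rx":0,"ry":0,"rz":0},{"grip":0.3,"dx":-0.1,"dy":0.3,"dz":0.2,"rx":0,"ry":0,"rz":0}]'; python3 go.py 0.400 -0.380 0.12 -0.0394
python3 - <<'E'
from h import *
p=snap('side','s12')
E
```

```text
time: 71.72
tool_pos: [0.3712, -0.3828, 0.169]
ee_rot: [-3.139, 0.018, -0.078]
wrist_force: [0.5, -0.7, -0.1]
width: 0.0434
t 71.72 pos [ 0.3712 -0.3828  0.169 ] rpy [-3.1386  0.0176 -0.0781] F [ 0.5 -0.7 -0.1] w 0.0434
shift (now axes) [ 1.17 -0.19  1.94] (end axes) [ 1.15 -0.16  1.96] turn [-0.04  0.2  -0.44]
```

View pics/s12.png

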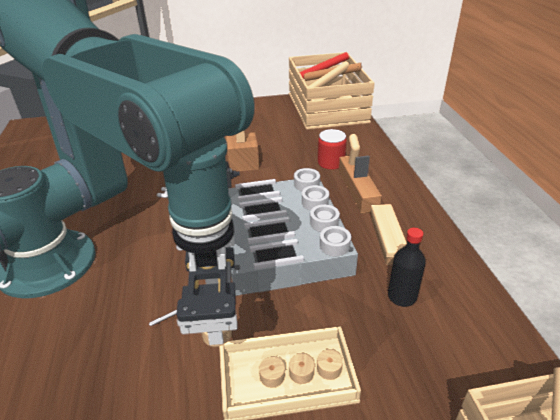

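The tray is unchanged since its move. I'll align and lower.

```bash
python3 -m inch '[{"grip":0.3,"dx":0.6,"dy":-0.09,"dz":0.1,"rx":-0.03,"ry":0.15,"rz":-0.22},{"grip":0.3,"dx":0.5,"dy":-0.05,"dz":0.4,"rx":0,"ry":0.05,"rz":-0.2},{"grip":0.3,"dx":0,"dy":0,"dz":0.5,"rx":0,"ry":0,"rz":0},{"grip":0.3,"dx":0,"dy":0,"dz":0.5,"rx":0,"ry":0,"rz":0}]'; python3 go.py 0.400 -0.380 0.08 -0.0394
```

```text
time: 72.28
tool_pos: [0.4008, -0.3791, 0.1272]
ee_rot: [-3.139, 0.0, -0.037]
wrist_force: [-0.9, -1.0, -0.3]
width: 0.0433
t 72.28 pos [ 0.4008 -0.3791  0.1272] rpy [-3.139e+00  3.000e-04 -3.740e-02] F [-0.9 -1.  -0.3] w 0.0433
shift (now axes) [-0.03  0.04  1.89] (end axes) [-0.03  0.04  1.89] turn [-0.03  0.    0.02]
```

```bash
python3 -m inch '[{"grip":0.3,"dx":-0.03,"dy":0.03,"dz":0.6,"rx":-0.03,"ry":0,"rz":0.02},{"grip":0.3,"dx":0,"dy":0,"dz":0.7,"rx":0,"ry":0,"rz":0},{"grip":0.3,"dx":0,"dy":0,"dz":0.6,"rx":0,"ry":0,"rz":0}]'; python3 go.py 0.400 -0.380 0.034 -0.0394
```

```text
time: 72.65
tool_pos: [0.3996, -0.379, 0.0755]
ee_rot: [-3.141, 0.002, -0.039]
wrist_force: [0.4, -0.9, -0.3]
width: 0.0439
t 72.65 pos [ 0.3996 -0.379   0.0755] rpy [-3.1406e+00  1.7000e-03 -3.8600e-02] F [ 0.4 -0.9 -0.3] w 0.0439
shift (now axes) [0.02 0.04 1.66] (end axes) [0.02 0.04 1.66] turn [-0.01  0.02  0.01]
```

```bash
python3 -m inch '[{"grip":0.3,"dx":0.02,"dy":0.03,"dz":0.4,"rx":0,"ry":0,"rz":0},{"grip":0.3,"dx":0,"dy":0,"dz":0.5,"rx":0,"ry":0,"rz":0},{"grip":0.3,"dx":0,"dy":0,"dz":0.4,"rx":0,"ry":0,"rz":0},{"grip":0.3,"dx":0,"dy":0,"dz":0.1,"rx":0,"ry":0,"rz":0}]'; python3 go.py 0.400 -0.380 0.034 -0.0394
```

```text
time: 73.15
tool_pos: [0.3992, -0.3794, 0.0366]
ee_rot: [-3.139, 0.003, -0.039]
wrist_force: [1.2, 0.2, -0.4]
width: 0.0432
t 73.15 pos [ 0.3992 -0.3794  0.0366] rpy [-3.139   0.0033 -0.0392] F [ 1.2  0.2 -0.4] w 0.0432
shift (now axes) [0.03 0.02 0.1 ] (end axes) [0.03 0.02 0.1 ] turn [-0.03  0.04  0.  ]
```

```bash
python3 -m inch '[{"grip":0.3,"dx":0.02,"dy":0,"dz":0.09,"rx":-0.02,"ry":0.03,"rz":0},{"grip":0.3,"dx":0,"dy":0,"dz":0.04,"rx":0,"ry":0,"rz":0}]'; python3 go.py 0.400 -0.380 0.034 -0.0394
```

```text
time: 73.4
tool_pos: [0.4001, -0.3798, 0.034]
ee_rot: [3.141, -0.0, -0.039]
wrist_force: [-1.1, 1.5, 2.3]
width: 0.0435
t 73.4 pos [ 0.4001 -0.3798  0.034 ] rpy [ 3.1415e+00 -3.0000e-04 -3.9200e-02] F [-1.1  1.5  2.3] w 0.0435
shift (now axes) [-0.    0.01  0.  ] (end axes) [-0.    0.01  0.  ] turn [ 0. -0.  0.]
```

Contact. I'll release, rise, and back off towards the front middle.

```bash
python3 -m inch '[{"grip":0.55,"dx":0,"dy":0,"dz":0,"rx":0,"ry":0,"rz":0},{"grip":0.65,"dx":0,"dy":0,"dz":0,"rx":0,"ry":0,"rz":0},{"grip":0.68,"dx":0,"dy":0,"dz":0,"rx":0,"ry":0,"rz":0},{"grip":0.68,"dx":0,"dy":0,"dz":-0.3,"rx":0,"ry":0,"rz":0},{"grip":0.68,"dx":0,"dy":0,"dz":-0.8,"rx":0,"ry":0,"rz":0},{"grip":0.68,"dx":0,"dy":0,"dz":-1,"rx":0,"ry":0,"rz":0},{"grip":0.68,"dx":0,"dy":0,"dz":-1,"rx":0,"ry":0,"rz":0},{"grip":0.68,"dx":0,"dy":-0.2,"dz":-1,"rx":0,"ry":0,"rz":0},{"grip":0.68,"dx":0,"dy":-0.7,"dz":-1,"rx":0,"ry":0,"rz":0},{"grip":0.68,"dx":-0.1,"dy":-1,"dz":-1,"rx":0,"ry":0,"rz":0},{"grip":0.68,"dx":-0.1,"dy":-1,"dz":-0.5,"rx":0,"ry":0,"rz":0},{"grip":0.68,"dx":-0.1,"dy":-1,"dz":0,"rx":0,"ry":0,"rz":0}]'; python3 -m inch '[{"grip":0.68,"dx":-0.1,"dy":-1,"dz":0,"rx":0,"ry":0,"rz":0},{"grip":0.68,"dx":-0.1,"dy":-1,"dz":0,"rx":0,"ry":0,"rz":0},{"grip":0.68,"dx":-0.1,"dy":-1,"dz":0,"rx":0,"ry":0,"rz":0},{"grip":0.68,"dx":-0.1,"dy":-1,"dz":0,"rx":0,"ry":0,"rz":0},{"grip":0.68,"dx":-0.1,"dy":-1,"dz":0,"rx":0,"ry":0,"rz":0},{"grip":0.68,"dx":-0.1,"dy":-0.5,"dz":0,"rx":0,"ry":0,"rz":0},{"grip":0.68,"dx":0,"dy":0,"dz":0,"rx":0,"ry":0,"rz":0}]'; python3 go.py 0.400 -0.380 0.034 -0.0394
python3 - <<'E'
from h import *
p=snap('side','s13'); p=snap('top','t13')
E
```

```text
time: 74.9
tool_pos: [0.3971, -0.2816, 0.2102]
ee_rot: [3.136, -0.007, -0.042]
wrist_force: [0.6, -0.2, -0.5]
width: 0.0644
time: 75.78
tool_pos: [0.3878, -0.1386, 0.2146]
ee_rot: [3.131, -0.015, -0.04]
wrist_force: [-0.0, -0.8, 0.5]
width: 0.064
t 75.78 pos [ 0.3878 -0.1386  0.2146] rpy [ 3.1312 -0.0151 -0.0403] F [-0.  -0.8  0.5] w 0.064
shift (now axes) [0.77 9.55 7.34] (end axes) [0.87 9.63 7.22] turn [ 0.12 -0.17 -0.01]
```

View pics/s13.png

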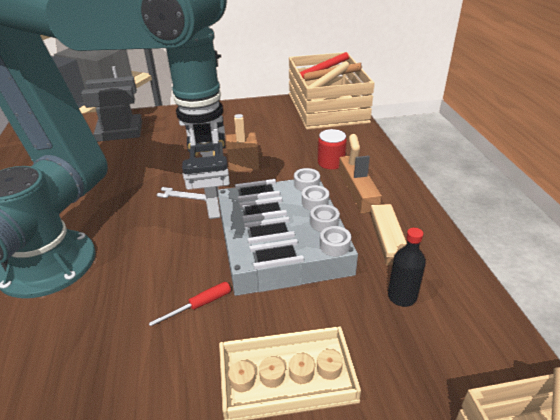

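View pics/t13.png

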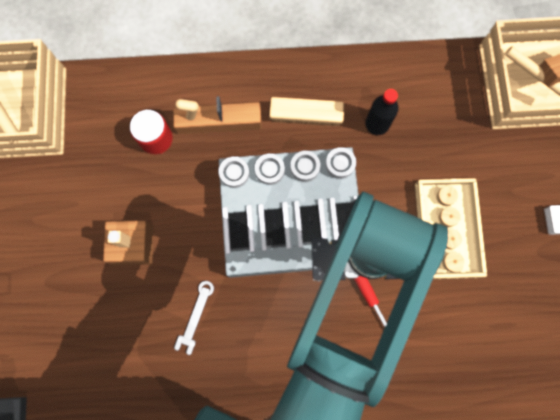

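All four plugs lie flat in a row in the tray, at (242,376), (271,371), (301,367) and (330,364) in the side view. The rings are empty, the drift is standing in its block, and the bystanders haven't moved. I'll hand the job in.

Run:
```python
from h import *
print(robot.close_job())
```

```text
the job is handed in; nothing more can be done
None
```

The job is done and handed in at about 76 s of the 210 s allowed.

- **Ejecting:** All four rings held a plug. At each station the pin tip slid along the plate, dropped into the hidden socket and was pressed to its hard stop, about 35 mm below the plate. Pressing took about 5 N on the way down and 17 N at the stop. The pictures then showed all four plugs standing raised.
- **Drift:** It went back in its block before any plug was lifted. The handle seated at the same height it was picked up from (0.1008 m against 0.1009 m).
- **Plugs:** All four lie in one row on the tray floor, the same way up, about 50 mm apart.
- **Tray knock:** The tray was knocked about 10 mm in x and 18 mm in y while I was fetching the third plug. I spotted this in the side picture, re-measured the tray, and placed the last two plugs at corrected targets.

In the last pictures the rings were empty, the drift stood in its block and the other things were where they started. In the top picture the arm hid part of the screwdriver, so I checked that one in the side picture. No final check failed. The side and top pictures had differed by about 0.02 rad on the tray's yaw, well within the placing room.

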